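# Free the bench block from the row and seat it on the spring stop

## Task

The square steel bench block is stuck in a touching row between the green tin and the black pocket scale. Slide it straight out of the row, away from the robot, keeping it flat on the bench and leaving the tin, the scale and the brown-capped jar where they are. Then slide it sideways, squarely and centrally, against the pad of the blue spring stop, press gently until the pad has given about 4 to 5 mm (about 10 N on the pad) for a second, and let go slowly so that the block stays resting against the pad.

Things in the scene. Friction and masses are not known exactly. Their poses are not given: they have to be found in the camera images.
- block_center (a point): Centre of the square, grey steel bench block, 62 x 62 x 20 mm, about 0.4 to 0.9 kg, lying flat and loose; the point is half-way up, 10 mm above the bench. x and y axes are normal to its side faces; at the start x points away from the robot, out of the row, and +y to the tin. Sliding it on the bench takes roughly 3 to 10 N (friction, mass vary), less of it felt once stopped.
- green_tin: Green shut tin, loose, 65 mm (its x) x 98 mm (its y) x 20 mm high, touching the block's +y (left) face; origin at the centre of its underside; its axes are parallel to those of the block at the start. Its far side lies 32.5 mm along +x from the origin. To be left alone.
- black_scale: Black pocket scale, loose, 110 mm (its x) x 68 mm (its y) x 24 mm high, touching the block's -y (right) face with a short end; origin at the centre of its underside; turned 90 degrees to the block, so its +y axis points out of the row (far side 34 mm from the origin). To be left alone.
- spring_stop: Blue spring stop on a dark steel foot (76 x 44 mm, 46 mm high with its brass thumbscrew), fixed to the bench ahead and to the right of the row; origin at the centre of its underside. Its +y axis points to where the block must come from, within 5 degrees of the block's y axis at the start. Out of its +y side sticks a sleeve with a rubber-faced pad.
- jar: Glass jar with a brown cap, 48 mm across, 65 mm high, standing loose beyond the work; origin at the centre of its underside. To be left alone.
- pad_line (a point): On the stop's pad line (axes as the stop), 45 mm along its +y, 12 mm up. The pad, 44 mm wide (x), 4 to 20 mm above the bench, is centred on this line; its free face stands 0 to 40 mm along +y from this point, set anew each time and not measured. It yields along -y on a damped spring, 2.2 N per mm, no preload, with 14 mm of travel to a hard end.

How it is judged:
By the outcome, as a careful person would: the job done as asked, in the order asked, and still so for the second after the job is handed in, with the robot touching nothing.
It also fails if it takes over 69 s, if anything falls off the work surface, if the arm or the gripper's body presses on something with over 40 N, if the wrist force passes 120 N, or if a joint passes its speed limit or range.

## Robot

A 6-joint arm with a two-finger parallel gripper is mounted at the origin on a cart in front of the work surface, level with it; the furniture and walls round the work are solid. World frame = base frame: x ahead of the robot, y to its left, z up, the work surface at z = 0. Lengths are in m, angles in rad, forces in N, time in s.
With the tool pointing down it reaches from about 0.3 to 0.875 m from the base axis. Payload 6.4 kg.
Tool frame: the origin (TCP) lies on the centre line of the jaws, within the pads' length; the fingertips stand 11 mm ahead of it and the grasp point (between the pads) lies 8 mm behind it; x points along the fingers, y is the direction in which the jaws open and shut, and the axes are right-handed (so a half turn about x gives the same grasp; the last joint's range is limited). The gripper opens to 85 mm and grips with 20 to 120 N. Pads are 22 mm wide; open, the fingers measure 114 mm over their backs; the gripper's body (76 mm by 85 mm) begins 54 mm behind the grasp point. The pads swing forward as they close: fully open they stand 13 mm farther back than shut.
Start: joints at [0.895, 0.181, 1.607, -0, 1.354, -0.206], TCP at [0.26, 0.513, 0.242] pointing down, gripper open.
Joint ranges: [-2.99, 2.99], [-0.89, 2.07], [0.3, 2.58], [-1.14, 4.28], [0, 2.63], [-3.12, 3.12]. Speed limits (rad/s): [2.57, 2.57, 3.01, 3.14, 3.14, 3.14].

## Interface

Orientations are given as a unit quaternion [w, x, y, z].
In Python, from bench import ctrl, camera, hand_in gives the robot as it stands. The module is installed in compiled form; this text tells all that it offers.
- The arm moves only by the tool drive_tool, never from a script. Its argument "increments" is a list of rows, each a list of 7 numbers: the shift along the tool's x, y, z in m, then the turn, a rotation vector about the tool's x, y, z in degrees, then the gripper's target within -1 to 1 (fully open at 1, half-way at 0, shut at -1). In form: [[dx, dy, dz, rx, ry, rz, claw], ...]. A call has 1 to 10 rows; each row shifts and turns the commanded pose from where the row before left it, along the tool's axes as they then stand; what a row does not reach is not made up. A row lasts 1/8 s, in which the tool goes at most 62.5 mm and 10.7 degrees, less where a joint would pass 70% of its speed; a pose out of reach is approached as far as the arm can. A call is refused whole if a number of a shift passes 0.0625 or a number of a turn 10.7, either way. A call with a gripper value outside its range is refused whole. The fingers move at their own pace and stop on an object; the grip force is fixed at half the most. Time passes only in rows, so rows that do not move let the fingers close. It gives the time, the measured TCP pose, the force and the opening at its end, in the units of the state.
- ctrl.get_obs(): the state, without advancing time (a new reading comes with each control period).
- camera(name): name is "scene" or "top" or "wrist"; returns a dict with "img" (384x512x3 uint8, red, green, blue), "depth" (384x512 float32, m along the optical axis (not along the pixel's ray), 0 where there is no reading), "fx", "fy", "cx", "cy" (pixels), "k1" (the pictures are not rectified: a ray, as slopes to the right and down, at radius r is drawn at 1 + k1 r^2 times it, then the intrinsics apply), "world_from_camera" (4x4, takes a point from camera to world coordinates); the wrist camera has in their place "hand_eye" (4x4, takes a point from camera to tool coordinates, whose origin is the TCP and whose axes are the tool frame's). Camera axes: x right, y down, z forward; pixel columns grow to the right and rows downward; lengths in m; the calibration is good to about 2 mm. A picture is of the moment at which its call begins: read the wrist's pose just before it.
- hand_in(): hands the job in, once; it reports no verdict.
The state is a dict: "time_s": time; "q": joint angles; "dq": joint speeds; "joint_efforts": joint torques, N m; "eef_pos": TCP position; "eef_rot": TCP orientation; "wrist_force": force on the tool from outside, world axes, zero at the start; "torque": the same for the moment, N m; "opening": opening from 0.0 (shut) to 1.0 (fully open).
Only numpy, scipy, OpenCV 4.12 (cv2) and the standard library are available. Lean on these libraries where they do the work, as an engineer would, in place of code of your own. Each camera call takes 0.05 s, during which the arm holds its last target.

## Working session

There is one attempt and no reset: what is moved stays moved. The work goes in short steps, Python scripts to look and compute and a tool call to move; the robot and the scene stay as the last step left them, time stands still between calls to the robot, and variables do not carry over. Pictures are saved under pics/ and viewed, and the job is handed in when it is done.

Besides the shell and the picture viewer there is one more tool, called after ">>>" by a JSON object that holds its "name" and its "arguments", one argument or row to a line. drive_tool: Moves the arm, as the interface text tells. Its arguments: {"type":"object","properties":{"increments":{"type":"array","items":{"type":"array","items":{"type":"number"}}}},"required":["increments"]}

```bash
mkdir -p pics; cat > h.py <<'E'
import numpy as np, cv2, pickle
from bench import ctrl, camera, hand_in
def snap(n,fn):
    o=ctrl.get_obs(); c=camera(n); c['obs']=o
    cv2.imwrite(f'pics/{fn}.png',c['img'][:,:,::-1]); pickle.dump(c,open(f'pics/{fn}.pkl','wb')); return c
def q2R(q):
    from scipy.spatial.transform import Rotation as R
    return R.from_quat([q[1],q[2],q[3],q[0]]).as_matrix()
def T(c):
    if 'world_from_camera' in c: return np.array(c['world_from_camera'])
    M=np.eye(4); M[:3,:3]=q2R(c['obs']['eef_rot']); M[:3,3]=c['obs']['eef_pos']; return M@np.array(c['hand_eye'])
def slopes(c,px):
    K=np.array([[c['fx'],0,c['cx']],[0,c['fy'],c['cy']],[0,0,1.]])
    return cv2.undistortPoints(np.array(px,float).reshape(-1,1,2),K,np.array([c['k1'],0,0,0.]),).reshape(-1,2)
def onz(c,px,z):
    s=slopes(c,px); M=T(c); d=np.c_[s,np.ones(len(s))]@M[:3,:3].T; o=M[:3,3]
    return o+d*((z-o[2])/d[:,2])[:,None]
def cloud(c):
    h,w=c['depth'].shape; u,v=np.meshgrid(np.arange(w),np.arange(h))
    s=slopes(c,np.c_[u.ravel(),v.ravel()]); d=c['depth'].ravel()[:,None]
    P=np.c_[s*d,d]; M=T(c); return (P@M[:3,:3].T+M[:3,3]).reshape(h,w,3)
E
python3 - <<'E'
from h import *
o=ctrl.get_obs(); print(o)
for n in ['scene','top','wrist']:
    c=snap(n,n+'0'); print(n,c['k1'],c['fx'],T(c).round(3).tolist())
E
```

```text
{'time_s': 0.0, 'q': array([ 8.94723128e-01,  1.81532579e-01,  1.60802148e+00, -1.83405284e-05,
        1.35383801e+00, -2.06293690e-01]), 'dq': array([-0.00220006,  0.00077547, -0.0004399 , -0.00025348,  0.00055656,
        0.00019199]), 'joint_efforts': array([-1.34432357e-03, -4.44874012e+01, -3.51330793e+01, -4.18462560e-04,
        9.08444548e-03, -1.98010372e-05]), 'eef_pos': array([0.25992967, 0.51227603, 0.24138241]), 'eef_rot': array([ 0.68742375,  0.16398963,  0.68795562, -0.16514559]), 'wrist_force': array([0.56986223, 0.02352356, 0.89148916]), 'torque': array([-0.01388001, -0.00031999, -0.0491501 ]), 'opening': 1.003902635427265}
scene -0.07830391925699624 427.53464945295514 [[-0.394, -0.613, 0.685, 0.093], [-0.919, 0.259, -0.297, 0.269], [0.005, -0.747, -0.665, 0.612], [0.0, 0.0, 0.0, 1.0]]
top -0.012304959023556916 406.81268162703117 [[-0.024, -0.997, 0.071, 0.594], [-1.0, 0.025, 0.007, 0.011], [-0.009, -0.071, -0.997, 0.903], [0.0, 0.0, 0.0, 1.0]]
wrist 0.011761627997161015 292.3310784173877 [[0.453, 0.855, 0.253, 0.195], [0.891, -0.434, -0.131, 0.546], [-0.002, 0.285, -0.958, 0.373], [0.0, 0.0, 0.0, 1.0]]
```

View pics/top0.png

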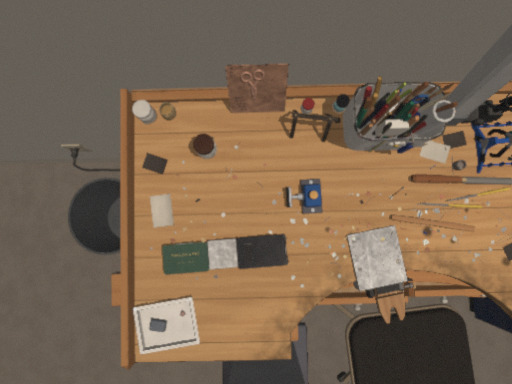

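View pics/scene0.png

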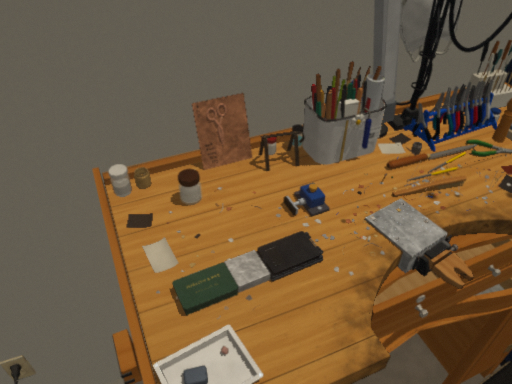

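```bash
python3 - <<'E'
from h import *
c=cv2.imread('pics/top0.png')
cv2.imwrite('pics/topz.png',cv2.resize(c[225:285,150:300],None,fx=5,fy=5,interpolation=cv2.INTER_CUBIC))
cv2.imwrite('pics/topz2.png',cv2.resize(c[170:220,270:340],None,fx=10,fy=10,interpolation=cv2.INTER_CUBIC))
c=cv2.imread('pics/scene0.png')
cv2.imwrite('pics/scz.png',cv2.resize(c[170:320,165:345],None,fx=4,fy=4,interpolation=cv2.INTER_CUBIC))
E
```

```text
(no output)
```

View pics/topz.png

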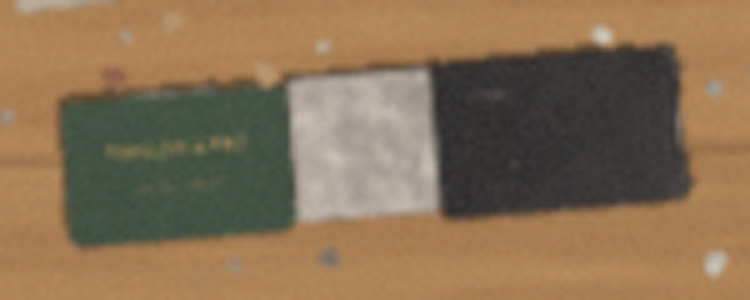

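View pics/topz2.png

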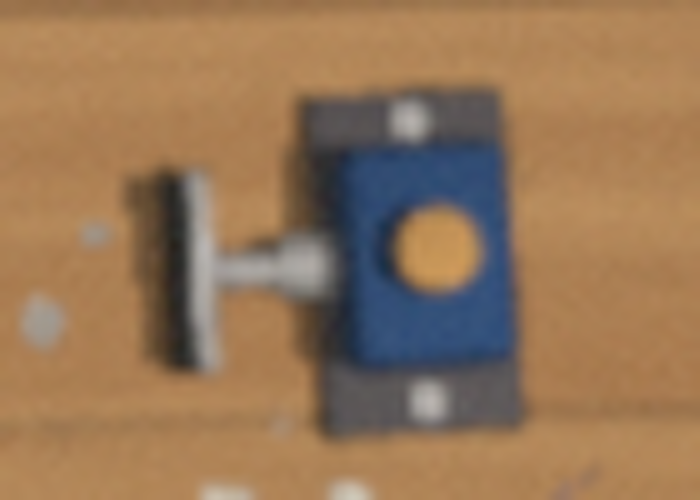

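View pics/scz.png

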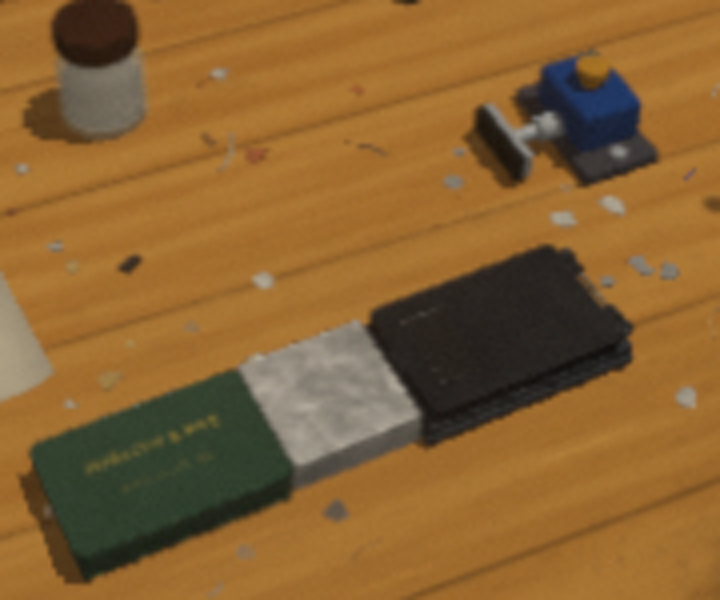

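```bash
cat >> h.py <<'E'
def un(pts,f,x0,y0): return (np.array(pts,float)+.5)/f-.5+[x0,y0]
E
python3 - <<'E'
from h import *
c=pickle.load(open('pics/top0.pkl','rb'))
B=onz(c,un([(289,77),(432,67),(440,212),(298,222)],5,150,225),.02); print('block',B.round(4).tolist(),B.mean(0))
for i in range(4):
    d=B[(i+1)%4]-B[i]; print(np.linalg.norm(d).round(4),np.degrees(np.arctan2(d[1],d[0])).round(2))
t=onz(c,un([(60,98),(672,48),(690,200),(72,245)],5,150,225),.021); print('row',t.round(4).tolist())
d=t[0]-t[1];print(np.degrees(np.arctan2(d[1],d[0]))); d=t[3]-t[2];print(np.degrees(np.arctan2(d[1],d[0])))
P=onz(c,un([(163,175),(185,370),(200,172),(215,370)],10,270,170),.02); print('pad',P.round(4).tolist())
F=onz(c,un([(303,97),(498,88),(522,425),(328,438)],10,270,170),.006); print('foot',F.round(4).tolist(),F.mean(0))
for i in range(4):
    d=F[(i+1)%4]-F[i]; print(np.linalg.norm(d).round(4),np.degrees(np.arctan2(d[1],d[0])).round(2))
d=P[0]-P[1];print('pad ang',np.degrees(np.arctan2(d[1],d[0])),np.linalg.norm(d))
X=cloud(c)
for u,v in [(222,253),(188,257),(262,250),(312,197),(204,143),(289,190),(230,300)]: print((u,v),X[v,u].round(4))
o=c['obs'];R=q2R(o['eef_rot']);print(R.round(3))
J=onz(c,[(204,142)],.065);print('jar',J)
E
```

```text
block [[0.5621, 0.1224, 0.02], [0.5649, 0.0605, 0.02], [0.5027, 0.0583, 0.02], [0.4999, 0.1196, 0.02]] [0.53241431 0.09020268 0.02      ]
0.062 -87.39
0.0622 -178.05
0.0613 92.66
0.0623 2.62
row [[0.5554, 0.2216, 0.021], [0.5706, -0.0434, 0.021], [0.5054, -0.0492, 0.021], [0.4924, 0.217, 0.021]]
93.2766672396558
92.79737325561398
pad [[0.6727, -0.0505, 0.02], [0.6301, -0.054, 0.02], [0.6732, -0.0586, 0.02], [0.63, -0.0605, 0.02]]
foot [[0.6905, -0.083, 0.006], [0.6914, -0.1262, 0.006], [0.6167, -0.1288, 0.006], [0.6149, -0.086, 0.006]] [ 0.65340063 -0.10599901  0.006     ]
0.0432 -88.79
0.0748 -177.99
0.0428 92.41
0.0757 2.32
pad ang 4.702918609106135 0.04274295089662316
(222, 253) [0.5333 0.0915 0.018 ]
(188, 257) [0.5264 0.1655 0.017 ]
(262, 250) [0.5378 0.0049 0.0202]
(312, 197) [ 0.648  -0.1032  0.0454]
(204, 143) [0.7654 0.1207 0.0646]
(289, 190) [ 0.6662 -0.0572  0.0192]
(230, 300) [ 0.4291  0.0778 -0.0023]
[[-0.001  0.453  0.892]
 [-0.001  0.892 -0.453]
 [-1.    -0.002 -0.   ]]
jar [[0.76743267 0.12057589 0.065     ]]
```

>>> {"name": "drive_tool", "arguments": {
  "increments": [
    [0,0,0,10,0,0,1],
    [0,0,0,10,0,0,1],
    [0,0,0,10,0,0,1],
    [0,0,0,10,0,0,1],
    [0,0,0,10,0,0,1],
    [0,0,0,10.4,0,0,1]
  ]
}}

```text
time_s: 0.9
eef_pos: [0.2601, 0.5125, 0.2419]
eef_rot: [0.51, 0.489, 0.51, -0.49]
wrist_force: [0.6, 0.5, 0.1]
opening: 1.0
```

>>> {"name": "drive_tool", "arguments": {
  "increments": [
    [0.008,0.0253,0.0434,0,0,0,1],
    [0.008,0.0253,0.0434,0,0,0,1],
    [0.008,0.0253,0.0434,0,0,0,1],
    [0.008,0.0253,0.0434,0,0,0,1],
    [0.008,0.0253,0.0434,0,0,0,1],
    [0.008,0.0253,0.0434,0,0,0,1],
    [0.008,0.0253,0.0434,0,0,0,1],
    [0.008,0.0253,0.0434,0,0,0,1],
    [0.008,0.0253,0.0434,0,0,0,1],
    [0.008,0.0253,0.0434,0,0,0,1]
  ]
}}

```text
time_s: 2.15
eef_pos: [0.5339, 0.0895, 0.1619]
eef_rot: [0.511, 0.488, 0.512, -0.488]
wrist_force: [0.3, 0.0, 0.2]
opening: 0.997
```

>>> {"name": "drive_tool", "arguments": {
  "increments": [
    [0,0,0,0,0,0,1],
    [0,0,0,0,0,0,1]
  ]
}}

```text
time_s: 2.4
eef_pos: [0.5328, 0.0912, 0.1619]
eef_rot: [0.511, 0.488, 0.512, -0.489]
wrist_force: [0.8, -0.0, 0.4]
opening: 0.997
```

```bash
python3 - <<'E'
from h import *
c=snap('wrist','w1'); o=c['obs']; print(o['time_s'],o['eef_pos'],q2R(o['eef_rot']).round(4).tolist(),o['wrist_force'],o['q'])
E
```

```text
2.4 [0.5328035  0.09119123 0.16188896] [[-0.0012, 0.9989, 0.0461], [0.0004, 0.0461, -0.9989], [-1.0, -0.0012, -0.0005]] [ 0.77356324 -0.00091929  0.37548013] [-5.03877845e-02  1.92771151e-01  1.76578905e+00  3.88942055e-04
  1.18429442e+00 -9.66435994e-02]
```

View pics/w1.png

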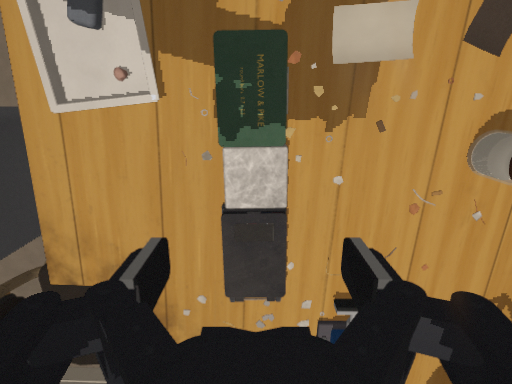

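```bash
python3 - <<'E'
from h import *
c=cv2.imread('pics/w1.png')
cv2.imwrite('pics/w1z.png',cv2.resize(c[130:225,205:305],None,fx=6,fy=6,interpolation=cv2.INTER_CUBIC))
E
```

```text
(no output)
```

View pics/w1z.png

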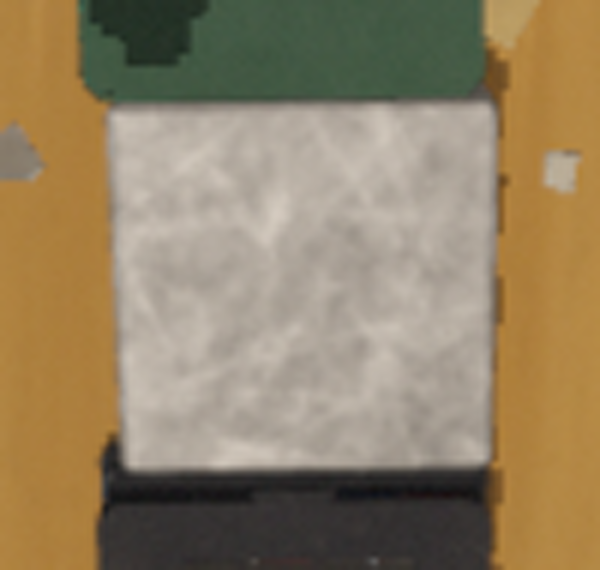

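```bash
python3 - <<'E'
from h import *
c=pickle.load(open('pics/w1.pkl','rb'))
B=onz(c,un([(109,105),(494,102),(489,468),(123,468)],6,205,130),.02); print('block',B.round(4).tolist(),B.mean(0))
for i in range(4):
    d=B[(i+1)%4]-B[i]; print(np.linalg.norm(d).round(4),np.degrees(np.arctan2(d[1],d[0])).round(2))
X=cloud(c); print(X[180,255],X[180,310],X[90,230],X[250,250])
M=X.reshape(-1,3); g=cv2.cvtColor(c['img'],cv2.COLOR_RGB2GRAY)
# tin & scale edges via depth mask
for n,(r,q) in {'tin':(slice(35,145),slice(215,290)),'scale':(slice(215,290),slice(222,290))}.items():
    p=X[r,q].reshape(-1,3); p=p[p[:,2]>.012]; rc=cv2.minAreaRect((p[:,:2]*1000).astype(np.float32)); print(n,rc)
t=pickle.load(open('pics/top0.pkl','rb'));X=cloud(t)
for n,(r,q) in {'tin':(slice(235,280),slice(155,207)),'scale':(slice(228,275),slice(240,295)),'row':(slice(228,280),slice(155,295))}.items():
    p=X[r,q].reshape(-1,3); p=p[p[:,2]>.011]; rc=cv2.minAreaRect((p[:,:2]*1000).astype(np.float32)); print(n,rc)
E
```

```text
block [[0.5001, 0.121, 0.02], [0.56, 0.1242, 0.02], [0.5638, 0.0636, 0.02], [0.5032, 0.0608, 0.02]] [0.53176761 0.09238606 0.02      ]
0.06 3.06
0.0608 -86.41
0.0607 -177.37
0.0603 92.98
[0.53164606 0.09058334 0.02022426] [ 5.88881982e-01  8.76874576e-02 -2.12799878e-04] [0.50584508 0.17192632 0.02036422] [0.52984095 0.01630349 0.02246251]
tin ((525.3361206054688, 170.85308837890625), (64.66519165039062, 91.85142517089844), 2.677711009979248)
scale ((531.3396606445312, 66.302001953125), (65.97997283935547, 195.47860717773438), 3.293811082839966)
tin ((537.3145751953125, 113.54971313476562), (72.32716369628906, 222.8578338623047), 11.05317211151123)
scale ((548.8017578125, 4.563514709472656), (91.38592529296875, 102.75033569335938), 3.632456064224243)
row ((543.5357666015625, 87.51436614990234), (91.38592529296875, 268.98602294921875), 3.632456064224243)
```

>>> {"name": "drive_tool", "arguments": {
  "increments": [
    [0.03,-0.0008,0,-0.25,0,0,1],
    [0.04,0,0,0,0,0,1],
    [0.04,0,0,0,0,0,1],
    [0.02,0,0,0,0,0,1],
    [0.01,0,0,0,0,0,1],
    [0,0,0,0,0,0,1]
  ]
}}

```text
time_s: 3.2
eef_pos: [0.5321, 0.0918, 0.0223]
eef_rot: [0.513, 0.487, 0.513, -0.487]
wrist_force: [-0.0, 0.3, 0.2]
opening: 1.002
```

```bash
python3 - <<'E'
from h import *
c=snap('wrist','w2'); o=c['obs']; print(o['time_s'],o['eef_pos'],q2R(o['eef_rot']).round(4).tolist(),o['wrist_force'],o['opening'])
c=snap('scene','s2')
cv2.imwrite('pics/s2z.png',cv2.resize(c['img'][170:320,165:345,::-1],None,fx=4,fy=4,interpolation=cv2.INTER_CUBIC))
E
```

```text
3.2 [0.5321473  0.09178451 0.02227944] [[-0.0005, 0.9986, 0.0524], [0.0001, 0.0524, -0.9986], [-1.0, -0.0005, -0.0001]] [-0.00718683  0.2616895   0.16105373] 1.0024935657845493
```

View pics/w2.png

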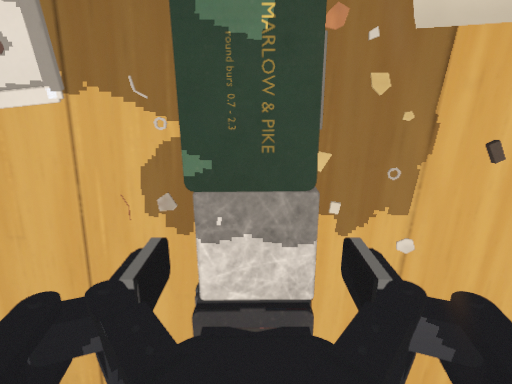

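View pics/s2z.png

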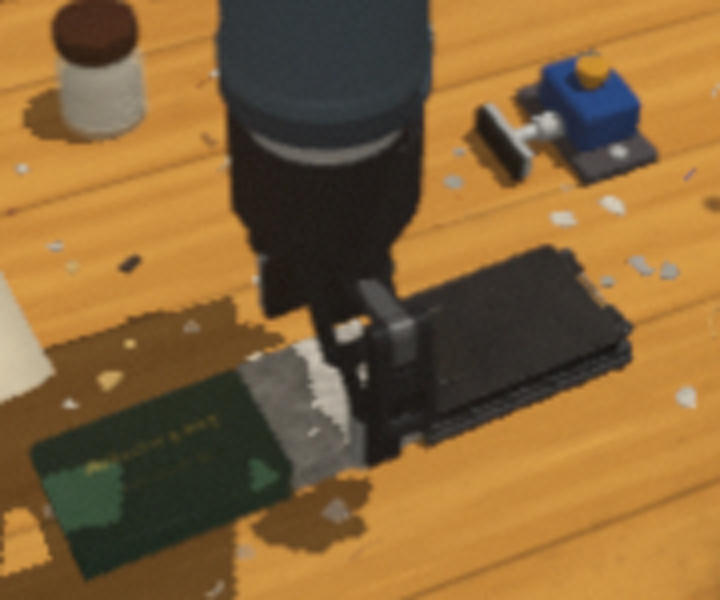

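```bash
cat >> h.py <<'E'
def proj(c,P):
    M=np.linalg.inv(T(c)); q=np.atleast_2d(P)@M[:3,:3].T+M[:3,3]; s=q[:,:2]/q[:,2:]; r=(s**2).sum(1,keepdims=True)
    return s*(1+c['k1']*r)*[c['fx'],c['fy']]+[c['cx'],c['cy']]
E
python3 - <<'E'
from h import *
c=pickle.load(open('pics/w2.pkl','rb'))
B=onz(c,[(193,192),(319,192),(314,300.5),(199.5,301)],.02); print(B.round(4).tolist(),B.mean(0))
for i in range(4):
    d=B[(i+1)%4]-B[i]; print(np.linalg.norm(d).round(4),np.degrees(np.arctan2(d[1],d[0])).round(2))
s=pickle.load(open('pics/s2.pkl','rb')); M=T(c)
R=q2R(c['obs']['eef_rot']);p=c['obs']['eef_pos']
for y in (-.0425,-.057):
  for z in (-.011,.011):
    print(y,z,((proj(s,p+R@[0.0,y,z])[0]-[165,170]+.5)*4).round())
X=cloud(s)
for u,v in [(374,440),(385,440),(395,440),(400,400),(370,430)]:
    print(u,v,X[170+v//4,165+u//4], R.T@(X[170+v//4,165+u//4]-p))
s0=pickle.load(open('pics/scene0.pkl','rb'))
B=onz(s0,un([(240,367),(360,322),(420,412),(293,467)],4,165,170),.02);print('scene block',B.round(4).tolist(),B.mean(0))
E
```

```text
[[0.5001, 0.1212, 0.02], [0.5603, 0.1243, 0.02], [0.5645, 0.0634, 0.02], [0.5031, 0.0599, 0.02]] [0.53197959 0.09221801 0.02      ]
0.0603 2.97
0.0611 -86.05
0.0615 -176.71
0.0614 92.78
-0.0425 -0.011 [348. 467.]
-0.0425 0.011 [395. 449.]
-0.057 -0.011 [363. 493.]
-0.057 0.011 [411. 474.]
374 440 [0.46334648 0.10058009 0.0713503 ] [-0.04903379 -0.06827145 -0.01239196]
385 440 [0.45939297 0.09727702 0.07446651] [-0.05214809 -0.07239422 -0.00930081]
395 440 [0.47768109 0.08508636 0.04577948] [-0.02347149 -0.0547547   0.00383363]
400 400 [0.47142575 0.08516653 0.07917925] [-0.05686793 -0.06101487  0.003423  ]
370 430 [0.46589882 0.10122113 0.07620696] [-0.05389176 -0.0656916  -0.01289884]
scene block [[0.559, 0.1227, 0.02], [0.5624, 0.0633, 0.02], [0.5051, 0.0597, 0.02], [0.4996, 0.121, 0.02]] [0.53153166 0.09169724 0.02      ]
```

```bash
python3 - <<'E'
from h import *
c=cv2.imread('pics/s2.png')
cv2.imwrite('pics/s2y.png',cv2.resize(c[235:295,220:285],None,fx=10,fy=10,interpolation=cv2.INTER_CUBIC))
E
```

```text
(no output)
```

View pics/s2y.png

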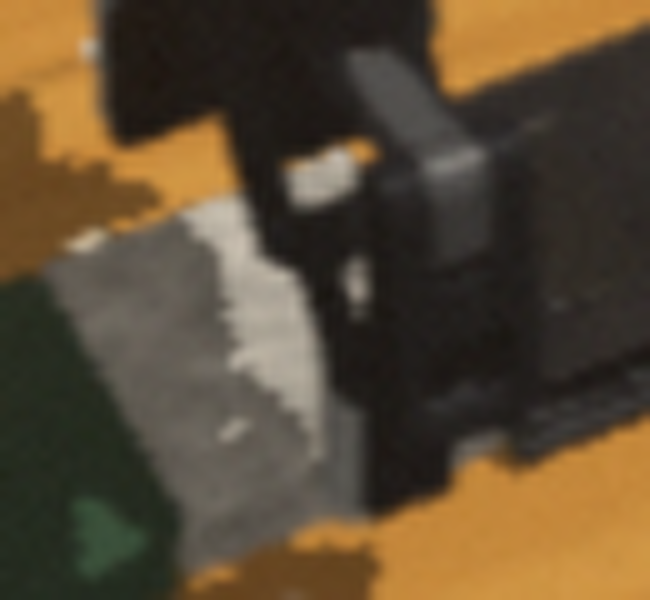

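>>> {"name": "drive_tool", "arguments": {
  "increments": [
    [0.006,0,0,0,0,0,1],
    [0.003,0,0,0,0,0,0.6],
    [0,0,0,0,0,0,0.52],
    [0,0,0,0,0,0,0.52]
  ]
}}

```text
time_s: 3.8
eef_pos: [0.5326, 0.0909, 0.0133]
eef_rot: [0.513, 0.487, 0.513, -0.487]
wrist_force: [-0.3, 0.3, -0.1]
opening: 0.761
```

```bash
python3 - <<'E'
from h import *
c=snap('wrist','w3'); o=c['obs']; print(o['time_s'],o['eef_pos'],o['wrist_force'],o['opening'])
c=snap('scene','s3')
cv2.imwrite('pics/s3y.png',cv2.resize(c['img'][235:295,220:285,::-1],None,fx=9,fy=9,interpolation=cv2.INTER_CUBIC))
E
```

```text
3.8 [0.53260096 0.09093457 0.01334611] [-0.27186977  0.31775185 -0.08020582] 0.7606951859697003
```

View pics/w3.png

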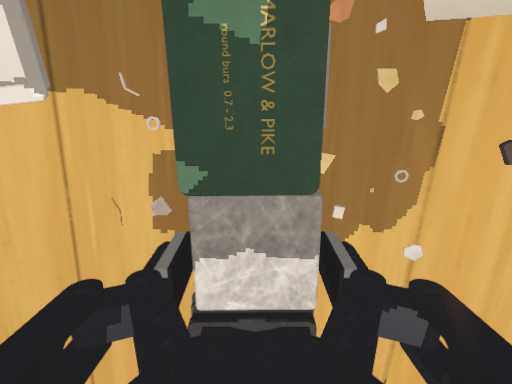

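View pics/s3y.png

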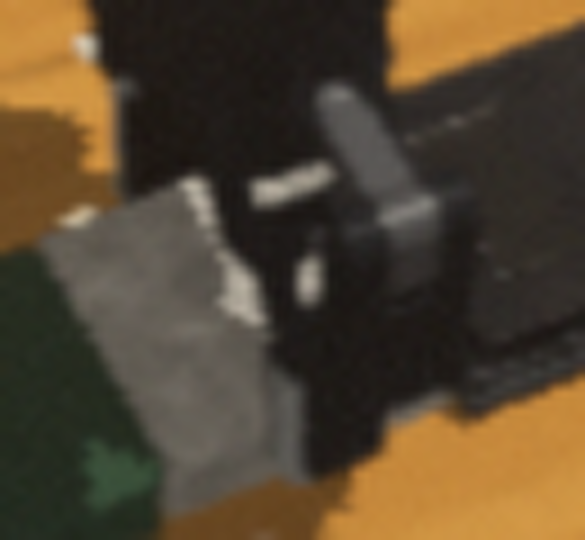

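>>> {"name": "drive_tool", "arguments": {
  "increments": [
    [0,0,0,0,0,0,0.45],
    [0,0,0,0,0,0,0.4],
    [0,0,0,0,0,0,0.3],
    [0,0,0,0,0,0,0.0],
    [0,0,0,0,0,0,0.0]
  ]
}}

```text
time_s: 4.53
eef_pos: [0.5327, 0.091, 0.014]
eef_rot: [0.513, 0.487, 0.513, -0.487]
wrist_force: [-2.0, -1.0, 5.9]
opening: 0.709
```

```bash
python3 - <<'E'
from h import *
c=snap('wrist','w4'); o=c['obs']; print(o['time_s'],o['eef_pos'],o['wrist_force'],o['opening'],o['torque'])
E
```

```text
4.525 [0.53269518 0.0909669  0.01400076] [-2.0118804  -0.96501787  5.92517928] 0.7093630427217106 [-0.06743193  0.41533057  0.05502323]
```

View pics/w4.png

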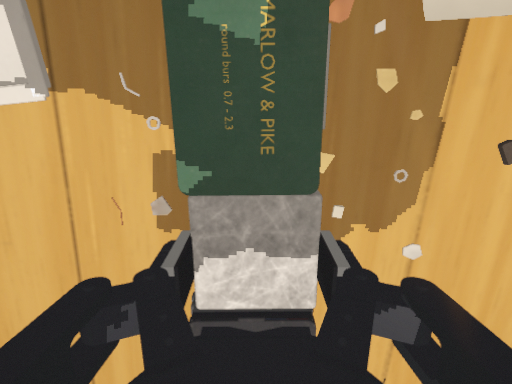

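>>> {"name": "drive_tool", "arguments": {
  "increments": [
    [0,0.003,0,0,0,0,0.0],
    [0,0.005,0,0,0,0,0.0],
    [0,0.006,0,0,0,0,0.0],
    [0,0.006,0,0,0,0,0.0]
  ]
}}

```text
time_s: 5.08
eef_pos: [0.5494, 0.0922, 0.0141]
eef_rot: [0.511, 0.485, 0.515, -0.489]
wrist_force: [-16.5, -1.6, 21.6]
opening: 0.709
```

```bash
python3 - <<'E'
from h import *
c=snap('wrist','w5'); o=c['obs']; print(o['time_s'],o['eef_pos'],o['wrist_force'],o['opening'],o['torque'])
c=snap('top','t5')
cv2.imwrite('pics/t5z.png',cv2.resize(c['img'][215:285,150:300,::-1],None,fx=5,fy=5,interpolation=cv2.INTER_CUBIC))
E
```

```text
5.075 [0.54936754 0.09215031 0.01405303] [-16.54480483  -1.62952593  21.55118524] 0.7088713775166637 [-0.20650461  2.26174837  0.0558341 ]
```

View pics/w5.png

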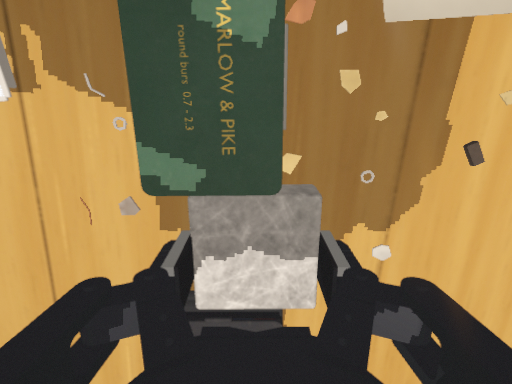

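View pics/t5z.png

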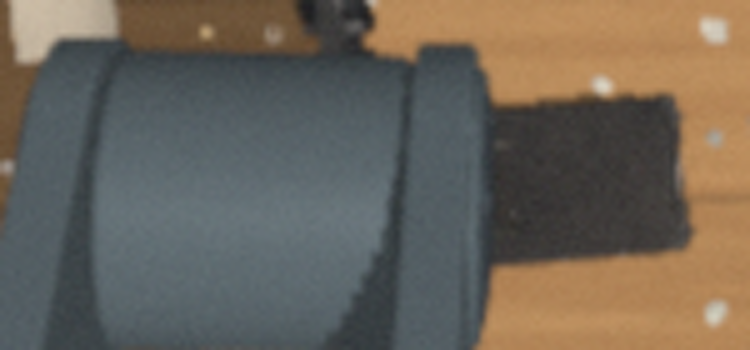

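>>> {"name": "drive_tool", "arguments": {
  "increments": [
    [-0.0003,0,0,0,0,0,0.0],
    [0,0,0,0,0,0,0.0]
  ]
}}

```text
time_s: 5.42
eef_pos: [0.5512, 0.0922, 0.014]
eef_rot: [0.512, 0.486, 0.513, -0.488]
wrist_force: [-7.3, -0.3, 9.7]
opening: 0.706
```

```bash
python3 - <<'E'
from h import *
o=ctrl.get_obs(); print(o['time_s'],o['eef_pos'],o['wrist_force'],o['opening'],o['torque'],q2R(o['eef_rot']).round(4).tolist())
E
```

```text
5.425 [0.55117856 0.09216349 0.01404375] [-7.31846916 -0.28709906  9.68518691] 0.7058599812928759 [0.02045341 0.98276917 0.04414768] [[-0.003, 0.9987, 0.0516], [-0.0001, 0.0516, -0.9987], [-1.0, -0.003, -0.0001]]
```

>>> {"name": "drive_tool", "arguments": {
  "increments": [
    [-0.0003,0.003,0,0,0,0,0.0],
    [0,0.005,0,0,0,0,0.0],
    [0,0.005,0,0,0,0,0.0],
    [0,0.005,0,0,0,0,0.0],
    [0,0.005,0,0,0,0,0.0],
    [0,0.005,0,0,0,0,0.0]
  ]
}}

```text
time_s: 6.18
eef_pos: [0.5785, 0.0936, 0.0141]
eef_rot: [0.512, 0.486, 0.514, -0.488]
wrist_force: [-9.8, -1.2, 9.8]
opening: 0.702
```

```bash
python3 - <<'E'
from h import *
c=snap('wrist','w6'); o=c['obs']; print(o['time_s'],o['eef_pos'],o['wrist_force'],o['opening'],o['torque'],q2R(o['eef_rot']).round(4).tolist())
c=snap('scene','s6')
cv2.imwrite('pics/s6z.png',cv2.resize(c['img'][170:320,165:345,::-1],None,fx=4,fy=4,interpolation=cv2.INTER_CUBIC))
E
```

```text
6.175 [0.57852022 0.09362315 0.01407413] [-9.78476887 -1.15341714  9.84310625] 0.7020763939508117 [-0.05090572  1.25164709  0.03340461] [[-0.0047, 0.9987, 0.0516], [-0.0001, 0.0516, -0.9987], [-1.0, -0.0047, -0.0002]]
```

View pics/w6.png

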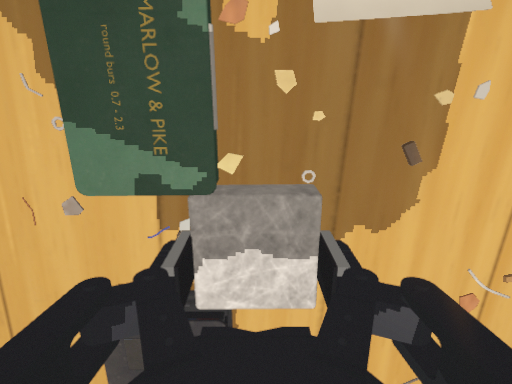

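View pics/s6z.png

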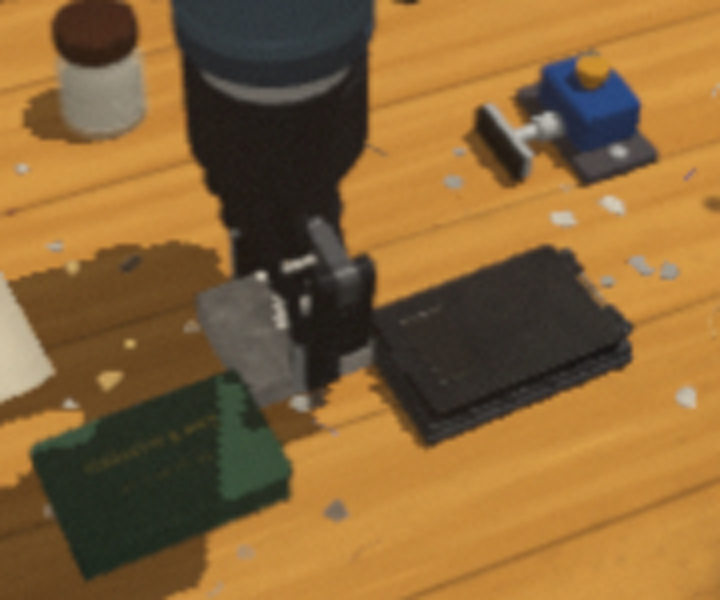

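>>> {"name": "drive_tool", "arguments": {
  "increments": [
    [0,0.005,0,0,0,0,0.0],
    [0,0.006,0,0,0,0,0.0],
    [0,0.006,0,0,0,0,0.0],
    [0,0.006,0,0,0,0,0.0],
    [0,0.006,0,0,0,0,0.0],
    [0,0.006,0,0,0,0,0.0],
    [0,0.006,0,0,0,0,0.0],
    [0,0.006,0,0,0,0,0.0],
    [0,0.006,0,0,0,0,0.0],
    [0,0,0,0,0,0,0.0]
  ]
}}

```text
time_s: 7.52
eef_pos: [0.6332, 0.0962, 0.014]
eef_rot: [0.512, 0.487, 0.513, -0.487]
wrist_force: [-3.0, -0.1, 4.5]
opening: 0.712
```

```bash
python3 - <<'E'
from h import *
o=ctrl.get_obs(); print(o['time_s'],o['eef_pos'],o['wrist_force'],o['opening'],o['torque'])
c=snap('scene','s7');t=snap('top','t7')
for n,im in (('s0',cv2.imread('pics/scene0.png')[178:222,278:335]),('s7',cv2.imread('pics/s7.png')[178:222,278:335]),('t7',cv2.imread('pics/t7.png')[165:225,270:345])):
    cv2.imwrite(f'pics/{n}st.png',cv2.resize(im,None,fx=10,fy=10,interpolation=cv2.INTER_CUBIC))
E
```

```text
7.525 [0.63319699 0.09624622 0.01404405] [-3.04634158 -0.05297477  4.53768808] 0.7116451925758457 [0.02445754 0.47972394 0.05196337]
```

View pics/s0st.png

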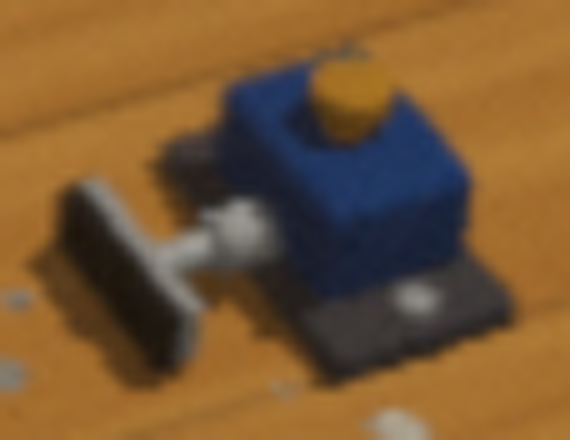

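View pics/t7st.png

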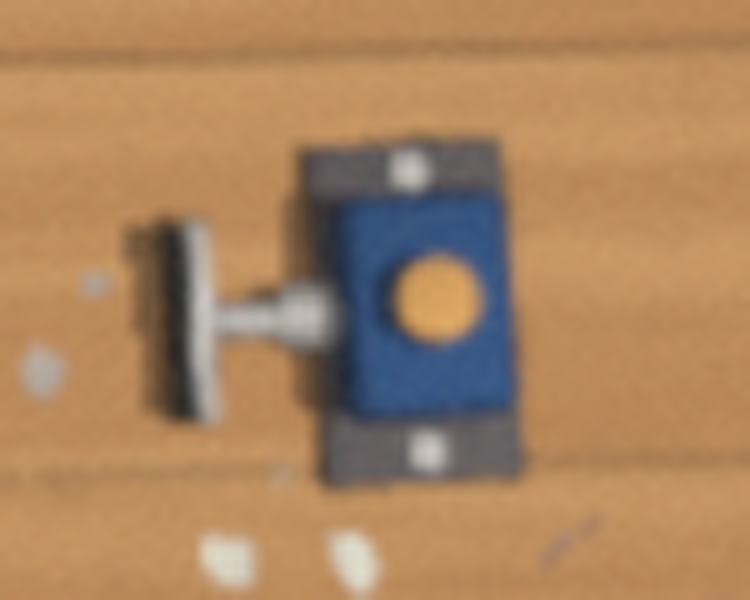

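View pics/s7.png

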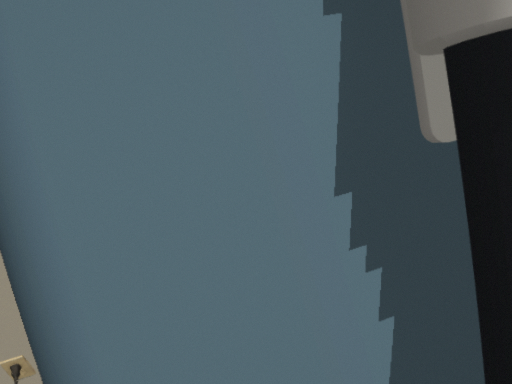

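```bash
python3 - <<'E'
from h import *
t=pickle.load(open('pics/t7.pkl','rb')); s=pickle.load(open('pics/scene0.pkl','rb'))
def ang(a,b): d=a-b; return np.degrees(np.arctan2(d[1],d[0])).round(2)
S=onz(t,un([(410,172),(430,453)],10,270,165),.009);print('screws',S.round(4).tolist(),S.mean(0).round(4),ang(S[0],S[1]))
K=onz(t,un([(438,298)],10,270,165),.046);print('knob',K)
b=onz(t,un([(345,198),(505,192),(517,410),(358,418)],10,270,165),.034);print('body',b.round(4).tolist(),b.mean(0),ang(b[0],b[3]),ang(b[1],b[2]))
F=onz(t,un([(303,147),(500,138),(523,472),(325,487)],10,270,165),.006);print('foot',F.mean(0),ang(F[0],F[3]),ang(F[1],F[2]))
r=onz(t,un([(215,318),(330,316)],10,270,165),.012);print('rod',r,ang(r[0],r[1]))
X=cloud(t)
for u,v in [(310,185),(312,193),(303,181),(316,210)]: print(X[v,u])
X=cloud(s)
f=onz(s,un([(330,380),(512,312)],10,278,178),.0);print('scene foot near edge',f.round(4).tolist(),np.linalg.norm(f[0]-f[1]))
f=onz(s,un([(330,375),(165,160)],10,278,178),.006);print('scene foot left edge',f.round(4).tolist(),np.linalg.norm(f[0]-f[1]),ang(f[1],f[0]))
f=onz(s,un([(350,62)],10,278,178),.046);print('knob',f)
f=onz(s,un([(88,180),(187,322)],10,278,178),.02);print('scene pad top',f.round(4).tolist(),np.linalg.norm(f[0]-f[1]),ang(f[0],f[1]),f.mean(0))
f=onz(s,un([(66,195),(165,318)],10,278,178),.02);print('scene pad face top',f.round(4).tolist(),np.linalg.norm(f[0]-f[1]),ang(f[0],f[1]),f.mean(0))
E
```

```text
screws [[0.6841, -0.1061, 0.009], [0.622, -0.1083, 0.009]] [ 0.653  -0.1072  0.009 ] 2.1
knob [[ 0.65348031 -0.106204    0.046     ]]
body [[0.6763, -0.0887, 0.034], [0.6767, -0.123, 0.034], [0.6299, -0.1239, 0.034], [0.6291, -0.0899, 0.034]] [ 0.65299799 -0.10635509  0.034     ] 1.48 1.09
foot [ 0.65362055 -0.10600736  0.006     ] 1.83 1.87
rod [[ 0.65266131 -0.06182895  0.012     ]
 [ 0.65246921 -0.08705171  0.012     ]] 89.56
[ 0.674796   -0.10167644  0.03162509]
[ 0.65662289 -0.1038521   0.043036  ]
[ 0.68655386 -0.08992589  0.00497639]
[ 0.62145571 -0.11586588  0.00917009]
scene foot near edge [[0.6188, -0.0856, 0.0], [0.6217, -0.1305, 0.0]] 0.04492504744911896
scene foot left edge [[0.6149, -0.0829, 0.006], [0.6866, -0.0821, 0.006]] 0.07167271386446906 0.6
knob [[ 0.65966399 -0.1079539   0.046     ]]
scene pad top [[0.6735, -0.0563, 0.02], [0.6275, -0.0556, 0.02]] 0.0460649220499723 -0.92 [ 0.65050864 -0.05596258  0.02      ]
scene pad face top [[0.6711, -0.0501, 0.02], [0.6302, -0.0521, 0.02]] 0.04094327439942637 2.8 [ 0.65068712 -0.05105122  0.02      ]
```

>>> {"name": "drive_tool", "arguments": {
  "increments": [
    [0,0,0,0,0,0,0.6],
    [0,0,0,0,0,0,1],
    [0,0,0,0,0,0,1],
    [-0.03,0,0,0,0,0,1],
    [-0.04,0,0,0,0,0,1],
    [-0.04,0.005,0.03,0,0,0,1],
    [-0.03,0.01,0.04,0,0,0,1],
    [0,0.01,0.04,0,0,0,1],
    [0,0,0.04,0,0,0,1],
    [0,0,0.02,0,0,0,1]
  ]
}}

```text
time_s: 8.88
eef_pos: [0.6671, -0.0744, 0.1538]
eef_rot: [0.512, 0.488, 0.512, -0.488]
wrist_force: [-0.1, -0.0, 0.3]
opening: 0.999
```

>>> {"name": "drive_tool", "arguments": {
  "increments": [
    [0,0,0,0,0,0,1],
    [0,0,0,0,0,0,1],
    [0,0,0,0,0,0,1]
  ]
}}

```text
time_s: 9.25
eef_pos: [0.667, -0.0707, 0.1538]
eef_rot: [0.513, 0.487, 0.513, -0.487]
wrist_force: [0.3, -0.2, -0.4]
opening: 0.999
```

```bash
python3 - <<'E'
from h import *
c=snap('wrist','w8'); o=c['obs']; print(o['time_s'],o['eef_pos'],o['wrist_force'],q2R(o['eef_rot']).round(4).tolist())
t=snap('top','t8')
E
```

```text
9.25 [ 0.66700864 -0.07066745  0.15382219] [ 0.27569343 -0.24290355 -0.35028425] [[-0.0002, 0.9986, 0.0529], [0.0004, 0.0529, -0.9986], [-1.0, -0.0002, -0.0004]]
```

View pics/w8.png

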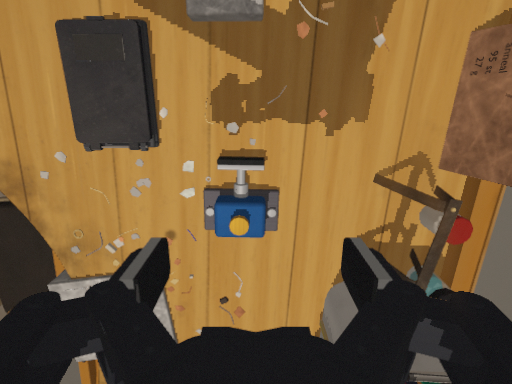

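View pics/t8.png

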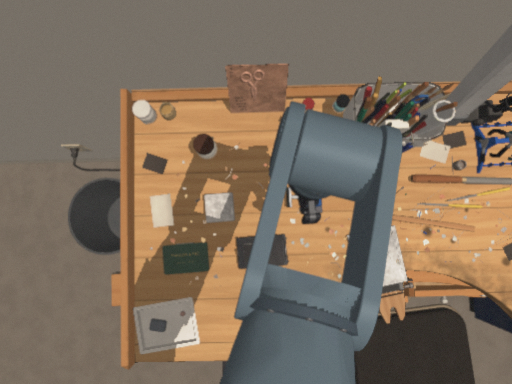

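```bash
python3 - <<'E'
from h import *
c=cv2.imread('pics/w8.png')
cv2.imwrite('pics/w8z.png',cv2.resize(c[145:245,195:290],None,fx=6,fy=6,interpolation=cv2.INTER_CUBIC))
cv2.imwrite('pics/w8b.png',cv2.resize(c[0:40,170:290],None,fx=6,fy=6,interpolation=cv2.INTER_CUBIC))
E
```

```text
(no output)
```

View pics/w8z.png

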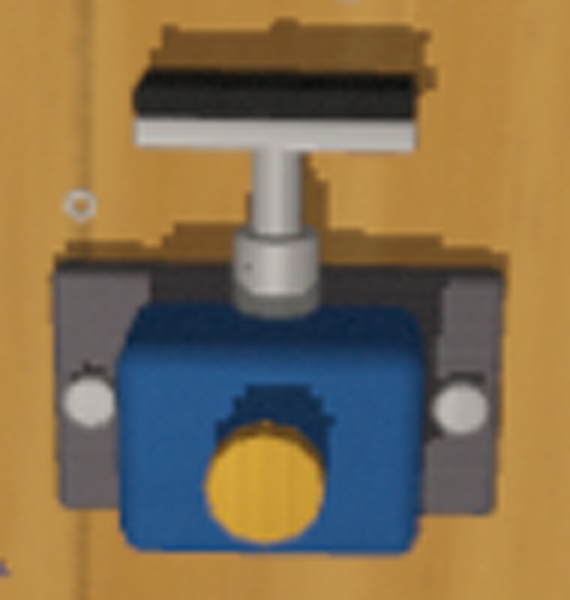

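View pics/w8b.png

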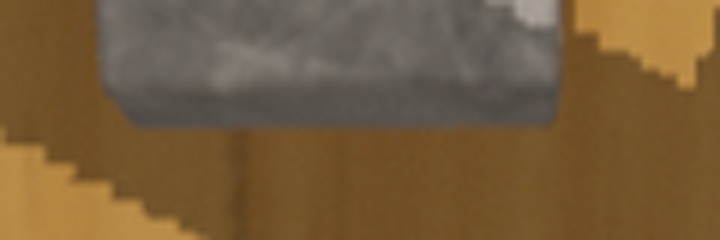

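```bash
python3 - <<'E'
from h import *
c=pickle.load(open('pics/w8.pkl','rb'))
def m(n,pts,z,x0=195,y0=145):
    p=onz(c,un(pts,6,x0,y0),z); d=p[1]-p[0]; print(n,p.round(4).tolist(),'mid',p.mean(0).round(4),'L',np.linalg.norm(d).round(4),'ang',np.degrees(np.arctan2(d[1],d[0])).round(2))
m('screws',[(91,402),(462,409)],.009)
m('padbound',[(135,118),(415,120)],.02)
m('padback',[(138,146),(413,150)],.02)
m('padfronttop',[(152,70),(415,78)],.02)
m('padfronttop-b',[(135,90),(415,92)],.02)
m('foot front',[(58,262),(502,270)],.006)
m('foot back',[(62,506),(493,515)],.006)
m('body top back',[(130,550),(412,553)],.034)
m('knob',[(265,490),(266,490)],.046)
m('block top near-pad edge',[(105,85),(560,90)],.02,170,0)
m('block bottom',[(140,126),(552,126)],.0,170,0)
X=cloud(c)
for v in range(155,175,1): print(v,X[v,240].round(4))
E
```

```text
screws [[0.6221, -0.1075, 0.009], [0.6846, -0.1055, 0.009]] mid [ 0.6534 -0.1065  0.009 ] L 0.0625 ang 1.84
padbound [[0.6301, -0.056, 0.02], [0.6732, -0.054, 0.02]] mid [ 0.6517 -0.055   0.02  ] L 0.0431 ang 2.58
padback [[0.6307, -0.0604, 0.02], [0.6732, -0.0588, 0.02]] mid [ 0.6519 -0.0596  0.02  ] L 0.0426 ang 2.15
padfronttop [[0.6326, -0.0484, 0.02], [0.6728, -0.0475, 0.02]] mid [ 0.6527 -0.0479  0.02  ] L 0.0402 ang 1.24
padfronttop-b [[0.6301, -0.0516, 0.02], [0.673, -0.0497, 0.02]] mid [ 0.6515 -0.0506  0.02  ] L 0.0429 ang 2.59
foot front [[0.616, -0.0841, 0.006], [0.6898, -0.0816, 0.006]] mid [ 0.6529 -0.0829  0.006 ] L 0.0738 ang 1.92
foot back [[0.6168, -0.1282, 0.006], [0.6915, -0.126, 0.006]] mid [ 0.6542 -0.1271  0.006 ] L 0.0747 ang 1.69
body top back [[0.6321, -0.1221, 0.034], [0.6764, -0.1203, 0.034]] mid [ 0.6542 -0.1212  0.034 ] L 0.0443 ang 2.32
knob [[0.6534, -0.1054, 0.046], [0.6535, -0.1054, 0.046]] mid [ 0.6534 -0.1054  0.046 ] L 0.0001 ang 2.99
block top near-pad edge [[0.6045, 0.0655, 0.02], [0.6651, 0.0682, 0.02]] mid [0.6348 0.0669 0.02  ] L 0.0607 ang 2.5
block bottom [[0.605, 0.0654, 0.0], [0.6644, 0.0685, 0.0]] mid [0.6347 0.067  0.    ] L 0.0595 ang 3.04
155 [ 0.65   -0.0501 -0.0012]
156 [ 6.501e-01 -5.100e-02 -4.000e-04]
157 [ 0.6507 -0.0496  0.012 ]
158 [ 0.6508 -0.0501  0.0144]
159 [ 0.6511 -0.0501  0.0191]
160 [ 0.6511 -0.0511  0.0186]
161 [ 0.6511 -0.0519  0.0195]
162 [ 0.6511 -0.0531  0.0184]
163 [ 0.6512 -0.0539  0.0189]
164 [ 0.6512 -0.0548  0.019 ]
165 [ 0.6513 -0.0555  0.0203]
166 [ 0.6512 -0.057   0.0177]
167 [ 0.6514 -0.0575  0.0196]
168 [ 0.6514 -0.0586  0.019 ]
169 [ 0.6514 -0.0598  0.0182]
170 [ 0.6513 -0.0613  0.0156]
171 [ 0.6513 -0.0625  0.0149]
172 [ 0.6514 -0.0632  0.016 ]
173 [ 0.6514 -0.0646  0.0142]
174 [ 0.6514 -0.0655  0.0144]
```

>>> {"name": "drive_tool", "arguments": {
  "increments": [
    [0,0,-0.03,0,0,0,1],
    [0,-0.01,-0.05,0,0,0,1],
    [0,-0.01,-0.05,0,0,0,1],
    [0.02,-0.005,-0.03,0,0,0,1],
    [0.03,0,-0.01,0,0,0,1],
    [0.03,0,0,0,0,0,1],
    [0,0,0,0,0,0,1],
    [0,0,0,0,0,0,1]
  ]
}}

```text
time_s: 10.35
eef_pos: [0.6341, 0.0963, 0.0751]
eef_rot: [0.513, 0.487, 0.512, -0.487]
wrist_force: [-0.0, -0.0, 1.9]
opening: 0.999
```

```bash
python3 - <<'E'
from h import *
c=snap('wrist','w9'); o=c['obs']; print(o['time_s'],o['eef_pos'],o['wrist_force'],q2R(o['eef_rot']).round(4).tolist())
t=snap('top','t9')
E
```

```text
10.35 [0.63412243 0.09631402 0.07506454] [-0.03744727 -0.00418805  1.92654362] [[0.0014, 0.9987, 0.0513], [-0.0, 0.0513, -0.9987], [-1.0, 0.0014, 0.0001]]
```

View pics/w9.png

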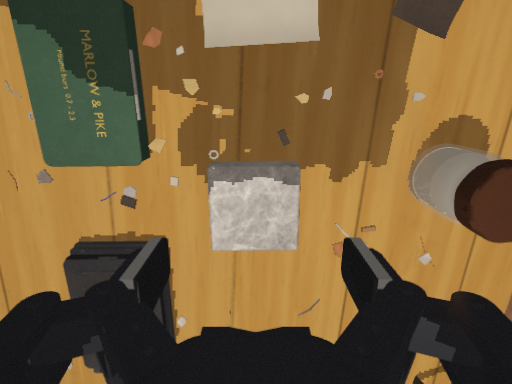

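```bash
python3 - <<'E'
from h import *
c=cv2.imread('pics/w9.png')
cv2.imwrite('pics/w9z.png',cv2.resize(c[155:258,200:310],None,fx=6,fy=6,interpolation=cv2.INTER_CUBIC))
E
```

```text
(no output)
```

View pics/w9z.png

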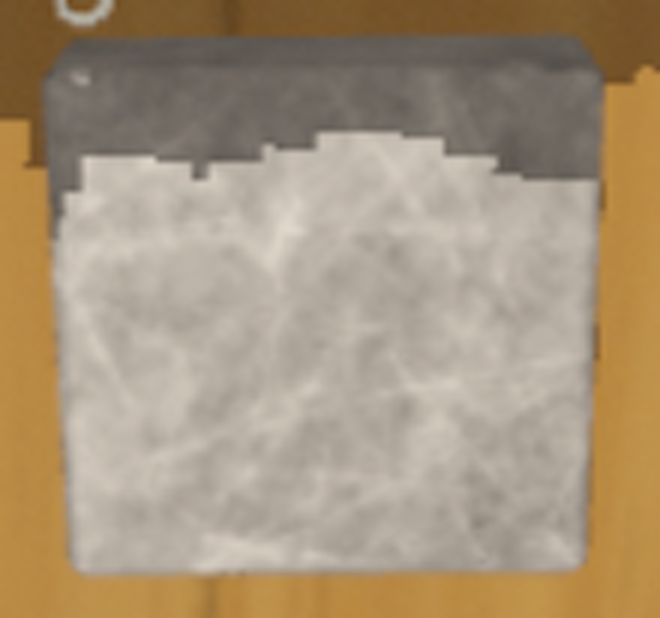

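```bash
python3 - <<'E'
from h import *
c=pickle.load(open('pics/w9.pkl','rb'))
B=onz(c,un([(45,72),(602,70),(585,573),(73,573)],6,200,155),.02); print(B.round(4).tolist(),B.mean(0))
for i in range(4):
    d=B[(i+1)%4]-B[i]; print(np.linalg.norm(d).round(4),np.degrees(np.arctan2(d[1],d[0])).round(2))
E
```

```text
[[0.6006, 0.1265, 0.02], [0.6609, 0.1297, 0.02], [0.6646, 0.0691, 0.02], [0.6041, 0.066, 0.02]] [0.6325237  0.09781343 0.02      ]
0.0604 3.09
0.0608 -86.51
0.0606 -177.14
0.0605 93.35
```

>>> {"name": "drive_tool", "arguments": {
  "increments": [
    [0.03,-0.0005,0,0,0,0,1],
    [0.02,0,0.0,0,0,0,1],
    [0.0095,0,0,0,0,0,0.7],
    [0,0,0,0,0,0,0.52],
    [0,0,0,0,0,0,0.45],
    [0,0,0,0,0,0,0.4],
    [0,0,0,0,0,0,0.0],
    [0,0,0,0,0,0,0.0]
  ]
}}

```text
time_s: 11.45
eef_pos: [0.6335, 0.0961, 0.0154]
eef_rot: [0.513, 0.487, 0.512, -0.487]
wrist_force: [-1.7, -1.0, 6.1]
opening: 0.707
```

>>> {"name": "drive_tool", "arguments": {
  "increments": [
    [0,0.003,0,0.3,0,0,0.0],
    [0,0.004,0,0.4,0,0,0.0],
    [0,0.004,0,0.3,0,0,0.0],
    [0,0.0027,0,0,0,0,0.0],
    [0,0,0,0,0,0,0.0]
  ]
}}

```text
time_s: 12.08
eef_pos: [0.6453, 0.097, 0.0155]
eef_rot: [0.508, 0.491, 0.509, -0.492]
wrist_force: [-11.0, -1.0, 13.5]
opening: 0.704
```

```bash
python3 - <<'E'
from h import *
c=snap('wrist','w10'); o=c['obs']; print(o['time_s'],o['eef_pos'],o['wrist_force'],o['opening'],o['torque'],q2R(o['eef_rot']).round(4).tolist())
E
```

```text
12.075 [0.64534311 0.09698419 0.01546215] [-10.980522    -0.95875793  13.48738761] 0.7043980806653491 [-0.01752081  1.36265448  0.06921436] [[-0.0031, 0.9994, 0.0342], [-0.0, 0.0342, -0.9994], [-1.0, -0.0031, -0.0001]]
```

View pics/w10.png

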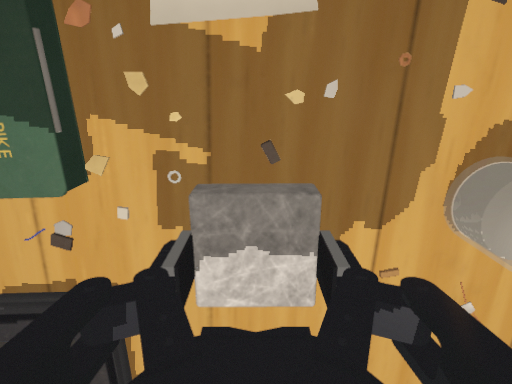

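>>> {"name": "drive_tool", "arguments": {
  "increments": [
    [-0.0003,0,0.003,0,0,0,0.0],
    [-0.0003,0,0.006,0,0,0,0.0],
    [0,0,0.008,0,0,0,0.0],
    [0,0,0.008,0,0,0,0.0],
    [0,0,0.008,0,0,0,0.0],
    [0,0,0.008,0,0,0,0.0],
    [0,0,0.008,0,0,0,0.0],
    [0,0,0.008,0,0,0,0.0],
    [0,0,0.008,0,0,0,0.0],
    [0,0,0.005,0,0,0,0.0]
  ]
}}

```text
time_s: 13.38
eef_pos: [0.6494, 0.0265, 0.0155]
eef_rot: [0.508, 0.492, 0.508, -0.491]
wrist_force: [-0.8, 6.1, 5.6]
opening: 0.708
```

>>> {"name": "drive_tool", "arguments": {
  "increments": [
    [0,0,0.005,0,0,0,0.0],
    [0,0,0.005,0,0,0,0.0],
    [0,0,0.005,0,0,0,0.0],
    [0,0,0.005,0,0,0,0.0],
    [0,0,0.004,0,0,0,0.0],
    [0,0,0.003,0,0,0,0.0],
    [0,0,0.003,0,0,0,0.0]
  ]
}}

```text
time_s: 14.25
eef_pos: [0.6504, -0.0031, 0.0155]
eef_rot: [0.508, 0.492, 0.508, -0.491]
wrist_force: [-0.4, 5.5, 5.5]
opening: 0.703
```

```bash
python3 - <<'E'
from h import *
c=snap('top','t11'); o=c['obs']; print(o['time_s'],o['eef_pos'],o['wrist_force'],o['opening'],o['torque'],q2R(o['eef_rot']).round(4).tolist())
cv2.imwrite('pics/t11z.png',cv2.resize(c['img'][150:290,150:350,::-1],None,fx=4,fy=4,interpolation=cv2.INTER_CUBIC))
E
```

```text
14.25 [ 0.65035443 -0.00308857  0.01546346] [-0.44904953  5.45125013  5.45209871] 0.7033983150341966 [1.02060889 0.02265589 0.01521528] [[0.0008, 0.9994, 0.0335], [0.0007, 0.0335, -0.9994], [-1.0, 0.0009, -0.0007]]
```

View pics/t11z.png

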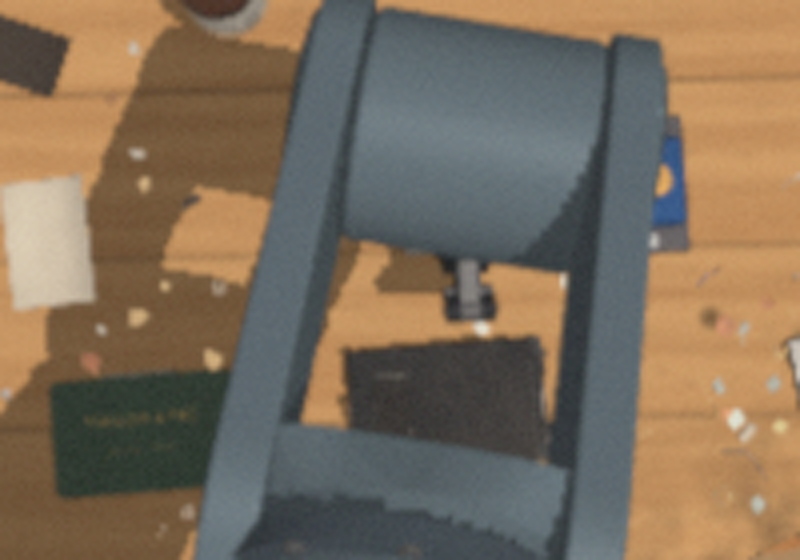

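>>> {"name": "drive_tool", "arguments": {
  "increments": [
    [0,0,0.003,0,0,0,0.0],
    [0,0,0.003,0,0,0,0.0],
    [0,0,0.003,0,0,0,0.0],
    [0,0,0.002,0,0,0,0.0]
  ]
}}

```text
time_s: 14.8
eef_pos: [0.6507, -0.0141, 0.0154]
eef_rot: [0.508, 0.492, 0.508, -0.491]
wrist_force: [-0.4, 6.1, 5.5]
opening: 0.706
```

>>> {"name": "drive_tool", "arguments": {
  "increments": [
    [0,0,0.001,0,0,0,0.0],
    [0,0,0.001,0,0,0,0.0]
  ]
}}

```text
time_s: 15.05
eef_pos: [0.6508, -0.016, 0.0155]
eef_rot: [0.508, 0.492, 0.508, -0.491]
wrist_force: [0.3, 6.5, 4.3]
opening: 0.706
```

>>> {"name": "drive_tool", "arguments": {
  "increments": [
    [0,0,0.001,0,0,0,0.0]
  ]
}}

```text
time_s: 15.18
eef_pos: [0.6508, -0.017, 0.0154]
eef_rot: [0.508, 0.492, 0.508, -0.491]
wrist_force: [-0.8, 6.1, 5.2]
opening: 0.706
```

>>> {"name": "drive_tool", "arguments": {
  "increments": [
    [0,0,0.001,0,0,0,0.0]
  ]
}}

```text
time_s: 15.3
eef_pos: [0.6508, -0.018, 0.0155]
eef_rot: [0.508, 0.492, 0.508, -0.491]
wrist_force: [0.3, 5.3, 5.6]
opening: 0.705
```

>>> {"name": "drive_tool", "arguments": {
  "increments": [
    [0,0,0.001,0,0,0,0.0]
  ]
}}

```text
time_s: 15.42
eef_pos: [0.6508, -0.0189, 0.0154]
eef_rot: [0.508, 0.492, 0.508, -0.491]
wrist_force: [-0.7, 5.3, 5.8]
opening: 0.706
```

>>> {"name": "drive_tool", "arguments": {
  "increments": [
    [0,0,0.001,0,0,0,0.0]
  ]
}}

```text
time_s: 15.55
eef_pos: [0.6509, -0.02, 0.0155]
eef_rot: [0.508, 0.492, 0.508, -0.491]
wrist_force: [-0.1, 6.4, 4.9]
opening: 0.703
```

>>> {"name": "drive_tool", "arguments": {
  "increments": [
    [0,0.0002,0.001,0,0,0,0.0]
  ]
}}

```text
time_s: 15.68
eef_pos: [0.651, -0.0207, 0.0155]
eef_rot: [0.508, 0.492, 0.508, -0.491]
wrist_force: [-1.3, 7.8, 6.7]
opening: 0.708
```

>>> {"name": "drive_tool", "arguments": {
  "increments": [
    [0,0.0002,0.001,0,0,0,0.0]
  ]
}}

```text
time_s: 15.8
eef_pos: [0.651, -0.0214, 0.0155]
eef_rot: [0.508, 0.492, 0.509, -0.491]
wrist_force: [-1.6, 10.3, 7.1]
opening: 0.709
```

>>> {"name": "drive_tool", "arguments": {
  "increments": [
    [0,0,0.001,0,0,0,0.0]
  ]
}}

```text
time_s: 15.92
eef_pos: [0.6511, -0.022, 0.0155]
eef_rot: [0.508, 0.492, 0.509, -0.491]
wrist_force: [-1.0, 8.9, 7.5]
opening: 0.705
```

>>> {"name": "drive_tool", "arguments": {
  "increments": [
    [0,0,0.001,0,0,0,0.0]
  ]
}}

```text
time_s: 16.05
eef_pos: [0.651, -0.0227, 0.0155]
eef_rot: [0.508, 0.492, 0.509, -0.491]
wrist_force: [-1.4, 11.7, 6.7]
opening: 0.706
```

>>> {"name": "drive_tool", "arguments": {
  "increments": [
    [0,0,0.001,0,0,0,0.0],
    [0,0,0.001,0,0,0,0.0],
    [0,0,0.0005,0,0,0,0.0]
  ]
}}

```text
time_s: 16.42
eef_pos: [0.651, -0.0242, 0.0154]
eef_rot: [0.507, 0.492, 0.509, -0.491]
wrist_force: [-2.1, 14.7, 8.1]
opening: 0.706
```

>>> {"name": "drive_tool", "arguments": {
  "increments": [
    [0,0,0,0,0,0,0.0],
    [0,0,0,0,0,0,0.0]
  ]
}}

```text
time_s: 16.68
eef_pos: [0.651, -0.0242, 0.0155]
eef_rot: [0.507, 0.492, 0.509, -0.491]
wrist_force: [-2.0, 14.2, 7.1]
opening: 0.707
```

```bash
python3 - <<'E'
from h import *
o=ctrl.get_obs(); print(o['time_s'],o['eef_pos'],o['wrist_force'],o['opening'],o['torque'],q2R(o['eef_rot']).round(4).tolist())
E
```

```text
16.675 [ 0.65101756 -0.0242271   0.01546063] [-2.00180765 14.17461936  7.11184308] 0.7074043340832641 [ 2.12595994  0.16916351 -0.06895583] [[-0.0003, 0.9994, 0.0336], [0.0037, 0.0336, -0.9994], [-1.0, -0.0002, -0.0037]]
```

>>> {"name": "drive_tool", "arguments": {
  "increments": [
    [0,0,0.0006,0,0,0,0.0],
    [0,0,0,0,0,0,0.0],
    [0,0,0,0,0,0,0.0]
  ]
}}

```text
time_s: 17.05
eef_pos: [0.651, -0.0246, 0.0155]
eef_rot: [0.507, 0.492, 0.509, -0.491]
wrist_force: [-2.5, 14.7, 7.6]
opening: 0.71
```

```bash
python3 - <<'E'
from h import *
for i in range(4):
    c=camera('wrist'); o=ctrl.get_obs(); print(o['time_s'],o['eef_pos'],o['wrist_force'],o['opening'],o['torque'])
E
```

```text
17.1 [ 0.65104557 -0.02458464  0.01546848] [-1.87638937 14.44793638  8.56868093] 0.7089865343691322 [ 2.2675116   0.10788797 -0.09770995]
17.15 [ 0.65100606 -0.02457695  0.01543401] [-1.74138179 14.51602197  7.92923751] 0.7048285141671421 [ 2.31732113  0.136416   -0.12339586]
17.2 [ 0.65101085 -0.02456811  0.01542847] [-2.04457391 14.76647687  7.36334934] 0.7060024357456121 [ 2.35339143  0.08537889 -0.1553313 ]
17.25 [ 0.65100946 -0.02457514  0.01544934] [-2.26448458 13.64272327  7.06407324] 0.7066363746653116 [ 2.31239871  0.17628308 -0.10442843]
```

>>> {"name": "drive_tool", "arguments": {
  "increments": [
    [0,0,0,0,0,0,0.0],
    [0,0,0,0,0,0,0.0],
    [0,0,0,0,0,0,0.0],
    [0,0,0,0,0,0,0.0],
    [0,0,0,0,0,0,0.0],
    [0,0,0,0,0,0,0.0],
    [0,0,0,0,0,0,0.0],
    [0,0,0,0,0,0,0.0]
  ]
}}

```text
time_s: 18.25
eef_pos: [0.651, -0.0246, 0.0154]
eef_rot: [0.507, 0.492, 0.509, -0.491]
wrist_force: [-2.4, 14.7, 8.6]
opening: 0.707
```

>>> {"name": "drive_tool", "arguments": {
  "increments": [
    [0,0,-0.0005,0,0,0,0.0],
    [0,0,-0.0005,0,0,0,0.0],
    [0,0,-0.0005,0,0,0,0.0],
    [0,0,-0.0005,0,0,0,0.0],
    [0,0,-0.0005,0,0,0,0.0],
    [0,0,-0.0005,0,0,0,0.0]
  ]
}}

```text
time_s: 19.0
eef_pos: [0.6511, -0.0244, 0.0155]
eef_rot: [0.508, 0.492, 0.508, -0.492]
wrist_force: [-2.9, 2.6, 6.1]
opening: 0.705
```

>>> {"name": "drive_tool", "arguments": {
  "increments": [
    [0,0,-0.0005,0,0,0,0.0],
    [0,0,0,0,0,0,0.0]
  ]
}}

```text
time_s: 19.25
eef_pos: [0.6511, -0.0242, 0.0154]
eef_rot: [0.508, 0.492, 0.508, -0.492]
wrist_force: [-2.2, 3.6, 5.9]
opening: 0.7
```

>>> {"name": "drive_tool", "arguments": {
  "increments": [
    [0,0,-0.0005,0,0,0,0.0],
    [0,0,-0.0005,0,0,0,0.0],
    [0,0,-0.0005,0,0,0,0.0],
    [0,0,-0.0005,0,0,0,0.0]
  ]
}}

```text
time_s: 19.75
eef_pos: [0.6511, -0.0231, 0.0154]
eef_rot: [0.508, 0.491, 0.508, -0.492]
wrist_force: [-1.6, 0.9, 5.5]
opening: 0.706
```

>>> {"name": "drive_tool", "arguments": {
  "increments": [
    [0,0,-0.0005,0,0,0,0.0]
  ]
}}

```text
time_s: 19.88
eef_pos: [0.6511, -0.0227, 0.0155]
eef_rot: [0.509, 0.491, 0.508, -0.492]
wrist_force: [-2.7, -0.5, 5.3]
opening: 0.709
```

>>> {"name": "drive_tool", "arguments": {
  "increments": [
    [0,0,-0.0003,0,0,0,0.0],
    [0,0,0,0,0,0,0.0]
  ]
}}

```text
time_s: 20.12
eef_pos: [0.6511, -0.0225, 0.0155]
eef_rot: [0.509, 0.491, 0.508, -0.492]
wrist_force: [-1.3, -0.6, 5.8]
opening: 0.709
```

>>> {"name": "drive_tool", "arguments": {
  "increments": [
    [0,0,-0.0005,0,0,0,0.0],
    [0,0,-0.0005,0,0,0,0.0],
    [0,0,-0.0004,0,0,0,0.0],
    [0,0,0,0,0,0,0.0]
  ]
}}

```text
time_s: 20.62
eef_pos: [0.6511, -0.0216, 0.0154]
eef_rot: [0.509, 0.491, 0.508, -0.492]
wrist_force: [-2.2, -2.3, 5.0]
opening: 0.703
```

```bash
python3 - <<'E'
from h import *
o=ctrl.get_obs(); print(o['time_s'],o['eef_pos'],o['wrist_force'],o['opening'],o['torque'],q2R(o['eef_rot']).round(4).tolist())
E
```

```text
20.625 [ 0.65110272 -0.02163139  0.01544608] [-2.17849841 -2.32866276  5.0260303 ] 0.7034674738999297 [-0.44176458  0.21308446 -0.13770304] [[0.0003, 0.9995, 0.0329], [-0.0021, 0.0329, -0.9995], [-1.0, 0.0003, 0.0021]]
```

>>> {"name": "drive_tool", "arguments": {
  "increments": [
    [0,0,-0.0005,0,0,0,0.0],
    [0,0,0,0,0,0,0.0],
    [0,0,0.0004,0,0,0,0.0],
    [0,0,0.0004,0,0,0,0.0],
    [0,0,0,0,0,0,0.3],
    [0,0,0,0,0,0,0.36]
  ]
}}

```text
time_s: 21.38
eef_pos: [0.6511, -0.0213, 0.0155]
eef_rot: [0.509, 0.491, 0.508, -0.492]
wrist_force: [-1.5, -1.8, 6.0]
opening: 0.702
```

>>> {"name": "drive_tool", "arguments": {
  "increments": [
    [0,0,0,0,0,0,0.4],
    [0,0,0,0,0,0,0.41],
    [0,0,0,0,0,0,0.42],
    [0,0,0,0,0,0,0.44],
    [0,0,0,0,0,0,0.46],
    [0,0,0,0,0,0,0.5],
    [0,0,0,0,0,0,0.6],
    [0,0,0,0,0,0,0.8],
    [0,0,0,0,0,0,0.8]
  ]
}}

```text
time_s: 22.5
eef_pos: [0.6509, -0.0198, 0.0149]
eef_rot: [0.508, 0.491, 0.508, -0.491]
wrist_force: [0.2, -0.6, 0.2]
opening: 0.903
```

```bash
python3 - <<'E'
from h import *
c=snap('wrist','w12'); o=c['obs']; print(o['time_s'],o['eef_pos'],o['wrist_force'],o['opening'],o['torque'],q2R(o['eef_rot']).round(4).tolist())
E
```

```text
22.5 [ 0.6508889  -0.01976718  0.01493499] [ 0.24523603 -0.61462262  0.17241621] 0.902751024931065 [ 0.02994463 -0.00721458 -0.02866562] [[-0.0001, 0.9994, 0.0338], [0.0001, 0.0338, -0.9994], [-1.0, -0.0001, -0.0001]]
```

View pics/w12.png

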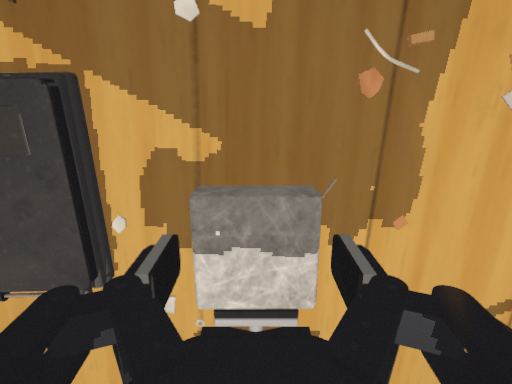

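>>> {"name": "drive_tool", "arguments": {
  "increments": [
    [0,0,0,0,0,0,1],
    [-0.01,0,0,0,0,0,1],
    [-0.03,0,0,0,0,0,1],
    [-0.05,0,0,0,0,0,1],
    [-0.02,0,0,0,0,0,1],
    [0,0,0.0,0,0,0,1],
    [0,0,0.0,0,0,0,1]
  ]
}}

```text
time_s: 23.42
eef_pos: [0.6497, -0.0197, 0.1232]
eef_rot: [0.508, 0.491, 0.509, -0.492]
wrist_force: [0.7, 0.2, 0.4]
opening: 1.003
```

```bash
python3 - <<'E'
from h import *
c=snap('wrist','w13'); o=c['obs']; print(o['time_s'],o['eef_pos'],o['wrist_force'])
cv2.imwrite('pics/w13z.png',cv2.resize(c['img'][150:270,200:310,::-1],None,fx=5,fy=5,interpolation=cv2.INTER_CUBIC))
X=cloud(c)
for u in (235,255,275): print([tuple((X[v,u][1:]*1000).round(1)) for v in range(222,262,2)])
E
```

```text
23.425 [ 0.64973434 -0.01967091  0.12321081] [0.73729901 0.2153888  0.39487568]
[(np.float64(-48.7), np.float64(18.7)), (np.float64(-51.1), np.float64(17.6)), (np.float64(-51.9), np.float64(20.0)), (np.float64(-54.5), np.float64(18.5)), (np.float64(-56.4), np.float64(18.5)), (np.float64(-58.0), np.float64(19.3)), (np.float64(-59.6), np.float64(19.8)), (np.float64(-71.4), np.float64(-0.2)), (np.float64(-73.8), np.float64(-0.9)), (np.float64(-75.8), np.float64(-0.7)), (np.float64(-78.2), np.float64(-1.3)), (np.float64(-80.2), np.float64(-0.8)), (np.float64(-81.7), np.float64(0.3)), (np.float64(-84.1), np.float64(-0.2)), (np.float64(-84.2), np.float64(3.6)), (np.float64(-84.9), np.float64(6.2)), (np.float64(-86.6), np.float64(6.8)), (np.float64(-88.5), np.float64(7.3)), (np.float64(-89.1), np.float64(9.9)), (np.float64(-88.6), np.float64(14.3))]
[(np.float64(-48.1), np.float64(18.7)), (np.float64(-49.7), np.float64(19.4)), (np.float64(-51.7), np.float64(19.2)), (np.float64(-53.7), np.float64(18.9)), (np.float64(-55.4), np.float64(19.5)), (np.float64(-57.3), np.float64(19.5)), (np.float6
[... 611 characters left out ...]
)), (np.float64(-50.9), np.float64(19.7)), (np.float64(-53.1), np.float64(18.9)), (np.float64(-55.3), np.float64(18.3)), (np.float64(-56.6), np.float64(19.8)), (np.float64(-58.4), np.float64(20.0)), (np.float64(-70.2), np.float64(-0.5)), (np.float64(-72.6), np.float64(-1.1)), (np.float64(-73.9), np.float64(0.4)), (np.float64(-76.4), np.float64(-0.3)), (np.float64(-78.4), np.float64(-0.0)), (np.float64(-80.7), np.float64(-0.4)), (np.float64(-83.5), np.float64(-1.5)), (np.float64(-82.5), np.float64(4.3)), (np.float64(-82.6), np.float64(7.9)), (np.float64(-84.9), np.float64(7.6)), (np.float64(-86.7), np.float64(8.1)), (np.float64(-86.6), np.float64(12.0)), (np.float64(-86.7), np.float64(15.4))]
```

View pics/w13.png

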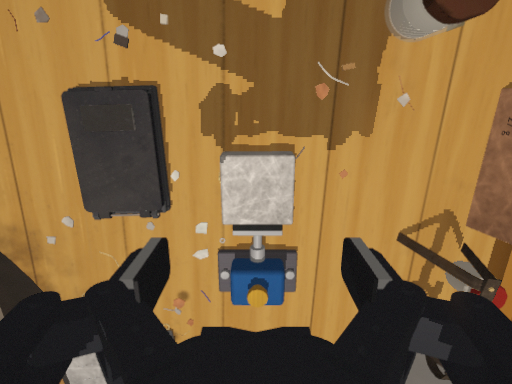

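View pics/w13z.png

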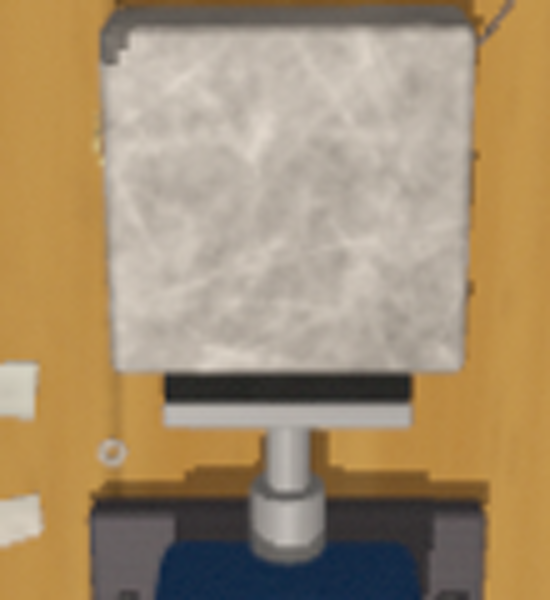

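```bash
python3 - <<'E'
from h import *
def m(c,n,pts,z,f,x0,y0):
    p=onz(c,un(pts,f,x0,y0),z); d=p[1]-p[0]; print(n,p.round(4).tolist(),'mid',p.mean(0).round(4),'L',np.linalg.norm(d).round(4),'ang',np.degrees(np.arctan2(d[1],d[0])).round(2))
c=pickle.load(open('pics/w13.pkl','rb'))
m(c,'back',[(164,427),(411,425)],.02,5,200,150)
m(c,'bound',[(164,402),(411,402)],.02,5,200,150)
m(c,'blockedge',[(116,371),(463,371)],.02,5,200,150)
m(c,'blocktop',[(103,27),(474,27)],.02,5,200,150)
m(c,'foot front',[(93,500),(485,500)],.006,5,200,150)
# luminance profiles along columns, old and new
w8=pickle.load(open('pics/w8.pkl','rb'))
g=lambda c:cv2.cvtColor(c['img'],cv2.COLOR_RGB2GRAY)
print(g(c)[218:240,240:280:8].T); print(g(w8)[153:175,222:262:8].T)
print(c['img'][218:228,255])
t=snap('top','t13'); cv2.imwrite('pics/t13z.png',cv2.resize(t['img'][150:290,150:350,::-1],None,fx=4,fy=4,interpolation=cv2.INTER_CUBIC))
E
```

```text
back [[0.6299, -0.0606, 0.02], [0.6733, -0.0587, 0.02]] mid [ 0.6516 -0.0597  0.02  ] L 0.0434 ang 2.48
bound [[0.6299, -0.0558, 0.02], [0.6731, -0.0543, 0.02]] mid [ 0.6515 -0.0551  0.02  ] L 0.0432 ang 1.97
blockedge [[0.6215, -0.0502, 0.02], [0.6817, -0.0482, 0.02]] mid [ 0.6516 -0.0492  0.02  ] L 0.0603 ang 1.96
blocktop [[0.6193, 0.0101, 0.02], [0.6793, 0.0121, 0.02]] mid [0.6493 0.0111 0.02  ] L 0.0601 ang 1.92
foot front [[0.6157, -0.083, 0.006], [0.6898, -0.0804, 0.006]] mid [ 0.6527 -0.0817  0.006 ] L 0.0741 ang 1.98
[[183 192 189 188 196 199 135  56  39  41  41  41  87 170 181 181 179 157
  145 143 144 144]
 [179 183 195 205 196 180 117  48  38  37  39  40  87 165 180 177 178 158
  147 143 144 143]
 [176 175 176 186 188 173 112  49  42  41  39  43  82 163 177 175 177 169
  175 177 177 177]
 [178 180 177 173 174 168 111  48  39  43  42  41  86 159 175 174 176 157
  107  89  92  92]
 [167 168 170 167 161 149 100  44  37  40  42  39  85 158 172 174 175 161
  156 154 155 155]]
[[ 84  84  84  51  25  22  29  41  39  37  39  83 161 176 182 189 155 139
  136 137 136 136]
 [ 85  87  87  51  24  20  26  36  38  38  40  57 153 173 180 184 162 145
  141 142 141 142]
 [ 86  86  84  64  31  19  22  38  38  40  44  58 143 171 178 181 168 157
  155 155 156 155]
 [ 87  87  86  75  39  17  15  37  39  40  40  46 133 167 175 180 189 133
  105 104  89  84]
 [ 92  93  93  79  38  19  19  35  36  38  37  41 125 167 173 178 179 144
  148 149 150 150]]
[[187 178 167]
 [186 177 165]
 [189 180 170]
 [201 192 181]
 [202 193 181]
 [185 175 165]
 [120 112 105]
 [ 53  50  47]
 [ 42  43  39]
 [ 43  41  40]]
```

View pics/t13z.png

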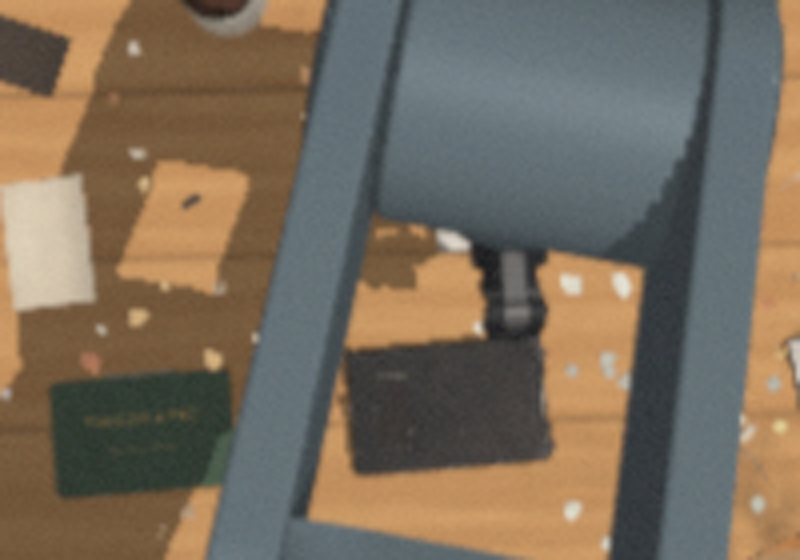

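>>> {"name": "drive_tool", "arguments": {
  "increments": [
    [0,0.0005,-0.025,0,0,0,-0.3],
    [0,0.0005,-0.03,0,0,0,-0.3],
    [0.04,0,-0.0,0,0,0,-0.3],
    [0.04,0,0,0,0,0,-0.3],
    [0.02,0,0,0,0,0,-0.3],
    [0,0,0,0,0,0,-0.3],
    [0,0,0,0,0,0,-0.3]
  ]
}}

```text
time_s: 24.4
eef_pos: [0.6512, 0.0349, 0.0263]
eef_rot: [0.509, 0.492, 0.508, -0.491]
wrist_force: [0.6, -0.0, 0.6]
opening: 0.351
```

```bash
python3 - <<'E'
from h import *
c=snap('wrist','w14'); o=c['obs']; print(o['time_s'],o['eef_pos'],o['wrist_force'],o['opening'])
E
```

```text
24.4 [0.65118834 0.03485921 0.02627435] [ 0.64524131 -0.00474005  0.58565414] 0.3511881248845885
```

View pics/w14.png

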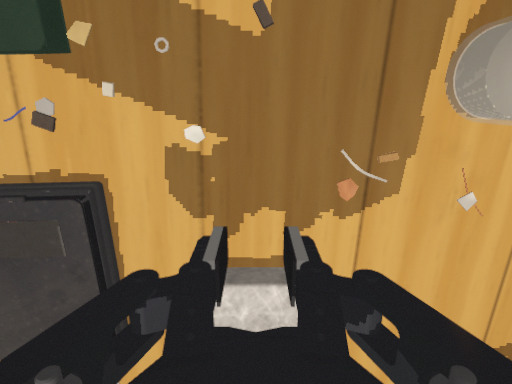

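>>> {"name": "drive_tool", "arguments": {
  "increments": [
    [0.005,0,0,0,0,0,-0.3],
    [0.004,0,0,0,0,0,-0.3],
    [0,0,0,0,0,0,-0.3]
  ]
}}

```text
time_s: 24.82
eef_pos: [0.6498, 0.0351, 0.0157]
eef_rot: [0.508, 0.491, 0.509, -0.492]
wrist_force: [0.9, 1.0, -0.5]
opening: 0.349
```

>>> {"name": "drive_tool", "arguments": {
  "increments": [
    [0,0,0.003,0,0,0,-0.3],
    [0,0,0.003,0,0,0,-0.3],
    [0,0,0.001,0,0,0,-0.3]
  ]
}}

```text
time_s: 25.2
eef_pos: [0.6504, 0.0278, 0.0161]
eef_rot: [0.508, 0.492, 0.508, -0.492]
wrist_force: [-0.5, 0.5, 0.1]
opening: 0.349
```

>>> {"name": "drive_tool", "arguments": {
  "increments": [
    [0,0,0.001,0,0,0,-0.3],
    [0,0,0.001,0,0,0,-0.3]
  ]
}}

```text
time_s: 25.45
eef_pos: [0.6504, 0.0261, 0.016]
eef_rot: [0.508, 0.491, 0.508, -0.491]
wrist_force: [-0.7, 0.0, -0.5]
opening: 0.347
```

>>> {"name": "drive_tool", "arguments": {
  "increments": [
    [0,0,0.001,0,0,0,-0.3]
  ]
}}

```text
time_s: 25.58
eef_pos: [0.6504, 0.0251, 0.016]
eef_rot: [0.508, 0.491, 0.508, -0.491]
wrist_force: [0.3, -0.8, -0.5]
opening: 0.349
```

>>> {"name": "drive_tool", "arguments": {
  "increments": [
    [0,0,0.001,0,0,0,-0.3]
  ]
}}

```text
time_s: 25.7
eef_pos: [0.6505, 0.0241, 0.016]
eef_rot: [0.508, 0.491, 0.508, -0.491]
wrist_force: [-0.4, 0.4, -0.0]
opening: 0.352
```

>>> {"name": "drive_tool", "arguments": {
  "increments": [
    [0,0,0.0005,0,0,0,-0.3]
  ]
}}

```text
time_s: 25.82
eef_pos: [0.6505, 0.0235, 0.016]
eef_rot: [0.508, 0.492, 0.508, -0.491]
wrist_force: [0.2, 0.0, 0.9]
opening: 0.348
```

>>> {"name": "drive_tool", "arguments": {
  "increments": [
    [0,0,0.0005,0,0,0,-0.3]
  ]
}}

```text
time_s: 25.95
eef_pos: [0.6505, 0.0231, 0.016]
eef_rot: [0.508, 0.491, 0.508, -0.491]
wrist_force: [-0.8, -0.3, 0.5]
opening: 0.351
```

>>> {"name": "drive_tool", "arguments": {
  "increments": [
    [0,0,0.0005,0,0,0,-0.3]
  ]
}}

```text
time_s: 26.08
eef_pos: [0.6505, 0.0226, 0.016]
eef_rot: [0.508, 0.491, 0.508, -0.491]
wrist_force: [0.8, -0.3, 0.9]
opening: 0.353
```

>>> {"name": "drive_tool", "arguments": {
  "increments": [
    [0,0,0.0005,0,0,0,-0.3]
  ]
}}

```text
time_s: 26.2
eef_pos: [0.6505, 0.0223, 0.016]
eef_rot: [0.508, 0.492, 0.508, -0.491]
wrist_force: [0.5, 1.3, 0.3]
opening: 0.349
```

>>> {"name": "drive_tool", "arguments": {
  "increments": [
    [0,0,0.0005,0,0,0,-0.3]
  ]
}}

```text
time_s: 26.32
eef_pos: [0.6505, 0.0221, 0.016]
eef_rot: [0.508, 0.492, 0.509, -0.491]
wrist_force: [-0.2, 2.4, 0.4]
opening: 0.35
```

>>> {"name": "drive_tool", "arguments": {
  "increments": [
    [0,0,0.0005,0,0,0,-0.3]
  ]
}}

```text
time_s: 26.45
eef_pos: [0.6506, 0.0218, 0.016]
eef_rot: [0.508, 0.492, 0.509, -0.491]
wrist_force: [1.3, 4.6, -0.4]
opening: 0.352
```

>>> {"name": "drive_tool", "arguments": {
  "increments": [
    [0,0,0.0005,0,0,0,-0.3]
  ]
}}

```text
time_s: 26.58
eef_pos: [0.6506, 0.0213, 0.016]
eef_rot: [0.508, 0.492, 0.509, -0.491]
wrist_force: [0.4, 5.2, 0.3]
opening: 0.351
```

>>> {"name": "drive_tool", "arguments": {
  "increments": [
    [0,0,0.0005,0,0,0,-0.3]
  ]
}}

```text
time_s: 26.7
eef_pos: [0.6506, 0.0209, 0.016]
eef_rot: [0.508, 0.492, 0.509, -0.491]
wrist_force: [1.8, 6.4, 0.0]
opening: 0.35
```

>>> {"name": "drive_tool", "arguments": {
  "increments": [
    [0,0,0.0005,0,0,0,-0.3]
  ]
}}

```text
time_s: 26.82
eef_pos: [0.6506, 0.0206, 0.016]
eef_rot: [0.508, 0.492, 0.509, -0.491]
wrist_force: [1.0, 7.3, 0.8]
opening: 0.349
```

>>> {"name": "drive_tool", "arguments": {
  "increments": [
    [0,0,0.0005,0,0,0,-0.3]
  ]
}}

```text
time_s: 26.95
eef_pos: [0.6506, 0.0203, 0.016]
eef_rot: [0.508, 0.492, 0.509, -0.491]
wrist_force: [0.9, 7.9, 0.5]
opening: 0.351
```

>>> {"name": "drive_tool", "arguments": {
  "increments": [
    [0,0,-0.0005,0,0,0,-0.3],
    [0,0,-0.0005,0,0,0,-0.3],
    [0,0,-0.0005,0,0,0,-0.3],
    [0,0,-0.0005,0,0,0,-0.3],
    [0,0,-0.0005,0,0,0,-0.3],
    [0,0,-0.0005,0,0,0,-0.3],
    [0,0,-0.0005,0,0,0,-0.3],
    [0,0,-0.0005,0,0,0,-0.3],
    [0,0,-0.001,0,0,0,-0.3],
    [0,0,-0.003,0,0,0,-0.3]
  ]
}}

```text
time_s: 28.2
eef_pos: [0.6504, 0.0271, 0.016]
eef_rot: [0.508, 0.492, 0.508, -0.492]
wrist_force: [0.2, -0.4, -0.2]
opening: 0.348
```

>>> {"name": "drive_tool", "arguments": {
  "increments": [
    [0,0,-0.008,0,0,0,-0.3],
    [-0.03,0,-0.002,0,0,0,-0.3],
    [-0.04,0,0.01,0,0,0,0],
    [-0.04,0,0.03,0,0,0,1],
    [0,0,0.02,0,0,0,1],
    [0,0,0,0,0,0,1],
    [0,0,0,0,0,0,1]
  ]
}}

```text
time_s: 29.08
eef_pos: [0.6509, -0.022, 0.1242]
eef_rot: [0.507, 0.491, 0.509, -0.492]
wrist_force: [-0.8, 0.3, -0.3]
opening: 0.998
```

```bash
python3 - <<'E'
from h import *
c=snap('wrist','w15'); o=c['obs']; print(o['time_s'],o['eef_pos'],o['wrist_force'])
cv2.imwrite('pics/w15z.png',cv2.resize(c['img'][150:270,200:310,::-1],None,fx=5,fy=5,interpolation=cv2.INTER_CUBIC))
E
```

```text
29.075 [ 0.65086164 -0.02196017  0.12419139] [-0.81398012  0.26608089 -0.31014039]
```

View pics/w15.png

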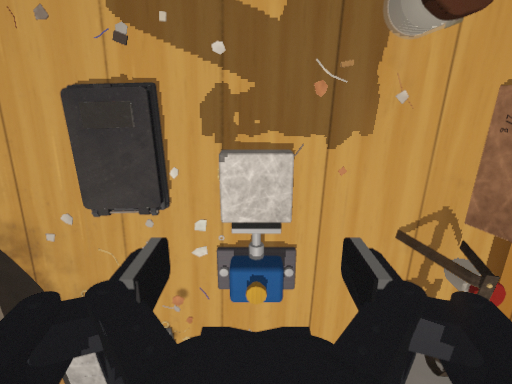

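View pics/w15z.png

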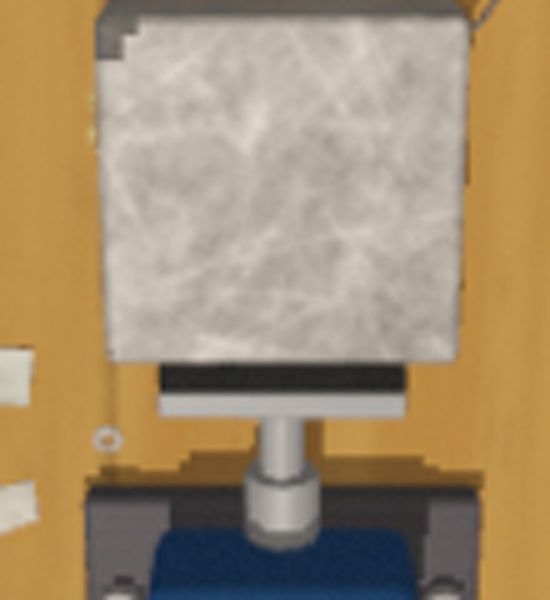

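>>> {"name": "drive_tool", "arguments": {
  "increments": [
    [-0.05,0,0,0,0,0,1],
    [-0.05,-0.03,0.02,0,0,0,1],
    [0,-0.05,0.03,0,0,0,1],
    [0,-0.05,0.03,0,0,0,1],
    [0,-0.05,0.03,0,0,0,1],
    [0,-0.05,0.03,0,0,0,1],
    [0,0,0.05,0,0,0,1],
    [0,0,0.05,0,0,0,1],
    [0,0,0.05,0,0,0,1],
    [0,0,0,0,0,0,1]
  ]
}}

```text
time_s: 30.38
eef_pos: [0.4317, -0.3225, 0.2249]
eef_rot: [0.507, 0.492, 0.508, -0.492]
wrist_force: [1.1, 0.5, 0.1]
opening: 1.002
```

```bash
python3 - <<'E'
from h import *
t=snap('top','t16');o=t['obs'];print(o['time_s'],o['eef_pos'],o['wrist_force'])
a=cv2.imread('pics/top0.png')[115:290,150:345];b=t['img'][115:290,150:345,::-1]
cv2.imwrite('pics/cmp.png',cv2.resize(np.hstack([a,b]),None,fx=2,fy=2))
d=cv2.absdiff(a,b).max(2); cv2.imwrite('pics/dif.png',cv2.resize(np.clip(d.astype(int)*3,0,255).astype(np.uint8),None,fx=4,fy=4)[:600,:780])
E
```

```text
30.375 [ 0.4316849  -0.32252854  0.2249083 ] [1.12037254 0.49376151 0.0504442 ]
```

View pics/cmp.png

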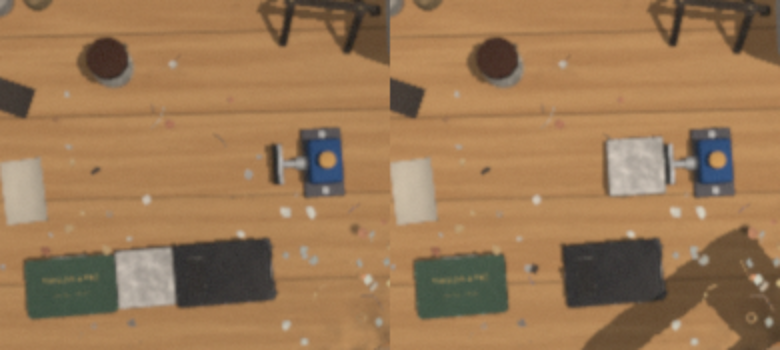

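View pics/dif.png

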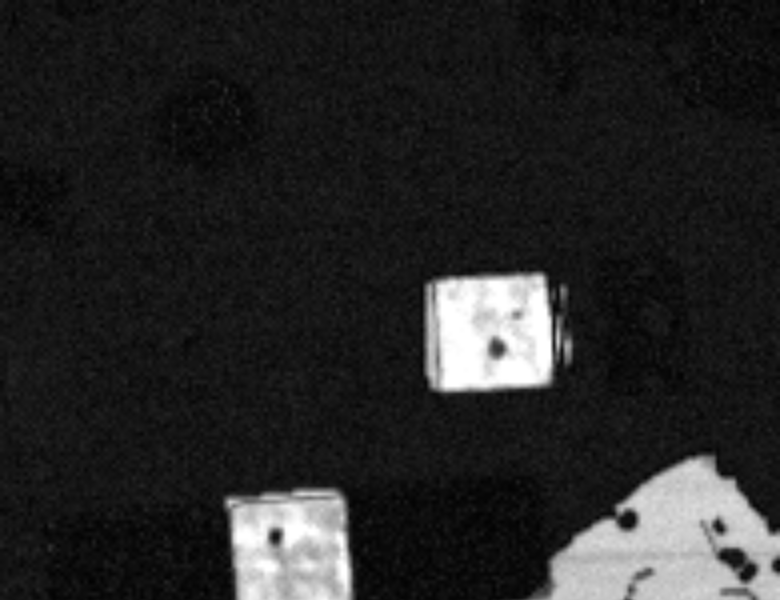

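```bash
python3 -c "
from h import *
print(hand_in())"
```

```text
the job is handed in; nothing more can be done
None
```

The block is out of the row and resting against the pad of the blue stop, and I have handed the job in after about 30 s of robot time. No verdict came back.

- **Out of the row:** I gripped the block on its near and far faces and slid it straight out along its x axis, flat on the bench. I let go once along the way to measure the stop with the wrist camera. Then I gripped it again and turned it about 1° to square it to the pad.
- **Press:** I slid it sideways onto the pad and held for over a second. From the contact point, about 0.3 mm uncertain, the pad had given 4.4–4.5 mm. The wrist force was about 14.5 N; less roughly 6 N of sliding friction, that is 8.5–9 N on the pad, a little under the 10 N you asked for. The two figures differ slightly because static friction could not be separated out.
- **Letting go:** I backed off in small steps, but the tool sprang back about 1.5 mm as the jaws opened. The pictures could not rule out a gap of a few tenths of a millimetre.
- **Second nudge:** I closed any gap by pushing the block again from behind with the fingertips, about 1.5 mm into the pad, and eased off. This was an extra push after the required press.

**Final checks:**
- The last wrist picture shows the block edge against the rubber, central to within about 0.5 mm. Squareness measured before the nudge was within about 0.5°.
- In the last top picture the pad stands slightly pushed in compared with the start.
- Comparing first and last top pictures, the tin, scale and jar have not moved.
- The arm is clear of everything.

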